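# Load, lid and clamp sample jars on a lab shaker

## Robot

A 6-joint arm with a two-finger parallel gripper is mounted at the origin on the work surface. World frame = base frame: x ahead of the robot, y to its left, z up, the work surface at z = 0. Lengths are in m, angles in rad, forces in N, time in s.
With the tool pointing down it reaches from about 0.3 to 0.95 m from the base axis. Payload 3.1 kg.
Tool frame: the origin (TCP) lies midway between the tips of the shut fingers; the grasp point (between the pads) lies 19 mm behind it (env.grip_point_offset is the distance from the TCP to the grasp point, in m); x points along the fingers, z is the direction in which the jaws open and shut, and the axes are right-handed (so a half turn about x gives the same grasp; the last joint's range is limited). The gripper opens to 85 mm and grips with 20 to 120 N. Pads are 22 mm wide; open, the fingers measure 114 mm over their backs; the gripper's body (76 mm by 85 mm) begins 54 mm behind the grasp point. The pads swing forward as they close: fully open they stand 13 mm farther back than shut.
Start: joints at [-1.378, 0.308, 1.634, -0, 1.2, -0.07], TCP at [0.162, -0.604, 0.231] pointing down, gripper open.
Joint ranges: [-3.06, 3.06], [-0.79, 1.96], [0.05, 2.63], [-1.19, 4.34], [0.05, 2.64], [-2.94, 2.94]. Speed limits (rad/s): [2.79, 2.79, 3.14, 3.14, 3.14, 3.14].

## Interface

Orientations are given as a unit quaternion [w, x, y, z].
In Python, from rig import status, viewer, env, nets gives the robot as it stands.
- The arm moves only by the tool play_rows, never from a script. Its argument "plan" is a list of rows, each a list of 4 numbers: the shift along the tool's x, y, z in m, then the turn about the tool's x in rad. A call has 1 to 12 rows; each row shifts and turns the commanded pose from where the row before left it, along the tool's axes as they then stand; what a row does not reach is not made up. A row lasts 1/12 s, in which the tool goes at most 41.7 mm and 7.16 degrees, less where a joint would pass 70% of its speed; a pose out of reach is approached as far as the arm can. A call is refused whole if a number of a shift passes 0.0417 or a number of a turn 0.125, either way. A call with a gripper value outside its range is refused whole. "hand" is the opening, from 0 (shut) to 1 (fully open), set as the call begins (left out, the last holds). The fingers move at their own pace and stop on an object; "force" is the grip in N (left out, the last holds). Time passes only in rows, so rows that do not move let the fingers close. It gives the time, the measured TCP pose, the force and the opening at its end, in the units of the state.
- status.observe(): the state, without advancing time (a new reading comes with each control period).
- viewer.snapshot(name): name is "scene" or "top" or "wrist"; returns a dict with "img" (480x640x3 uint8, red, green, blue), "fx", "fy", "cx", "cy" (pixels), "extrinsics" (4x4, takes a point from world to camera coordinates). Camera axes: x right, y down, z forward; pixel columns grow to the right and rows downward; lengths in m; the calibration is good to about 2 mm. A picture is of the moment at which its call begins. There is no depth.
- env.job_done(): hands the job in, once; it reports no verdict.
Trained networks look in a picture, given as the dict that the camera call returned (one of the last four; its "shot" number tells which), for a name from the list of things; names that differ only in an ending like _2 or _b are one class to them, and where a whole thing is asked for, a point or a joint stands for the part that bears it (a point fixed in the world has none). Each returns a list of dicts, best first, with "conf" (0 to 1); they miss things now and then, are a little off and sometimes report something else, mostly with a low value. They report only what shows in the picture. A call takes as long as a camera call. They do not tell look-alikes from the thing itself.
- nets.look_for(target, picture): "box" ([centre column, centre row, width, height] in pixels, round what is visible of it).
- nets.silhouettes(target, picture): "pixels" (480x640 bool, what is visible of it) and "box" ([centre column, centre row, width, height] in pixels, round what is visible of it).
- nets.spot_point(target, picture): "uv" ([column, row] in pixels: a listed point, or the origin of a listed thing).
The state is a dict: "t": time; "qpos": joint angles; "qd": joint speeds; "tau": joint torques, N m; "position": TCP position; "ee_rot": TCP orientation; "ft_force": force on the tool from outside, world axes, zero at the start; "ft_torque": the same for the moment, N m; "finger_gap": finger opening in m.
Only numpy, scipy, OpenCV 4.12 (cv2) and the standard library are available. Lean on these libraries where they do the work, as an engineer would, in place of code of your own. Each camera call takes 0.05 s, during which the arm holds its last target.

## Task

Stand every white sample jar upright on the shaker's deck, in the bay between the bar and the far rail, and set a black lid on each so that it sits level and fully home; only then slide the bar up until it presses the jars against the rail. Last, tighten the knurled thumbscrew clockwise until it seats, stopping when the resistance rises and not forcing it further, and let go; any spare lid may stay on the bench, and the other things on the bench are to be left where they are.

Things in the scene. Friction and masses are not known exactly. Their poses are not given: they have to be found in the camera images.
- jar1_mid (a point): An open sample jar of white plastic: a plain cylinder 60 mm across, 80 mm high, wall 5 mm, mouth 50 mm, about 0.2 kg. The point is on its axis half-way up, 40 mm above its underside; z points to the mouth. It stands upright on the bench to the right of the shaker. Two or three jars are there; an absent one has no pose.
- jar2_mid (a point): An open sample jar of white plastic: a plain cylinder 60 mm across, 80 mm high, wall 5 mm, mouth 50 mm, about 0.2 kg. The point is on its axis half-way up, 40 mm above its underside; z points to the mouth. It stands upright on the bench to the right of the shaker. Two or three jars are there; an absent one has no pose.
- jar3_mid (a point): An open sample jar of white plastic: a plain cylinder 60 mm across, 80 mm high, wall 5 mm, mouth 50 mm, about 0.2 kg. The point is on its axis half-way up, 40 mm above its underside; z points to the mouth. It stands upright on the bench to the right of the shaker. Two or three jars are there; an absent one has no pose.
- lid1_mid (a point): A black lid, lying right way up on the bench: plug below, 46 mm across, 8 mm deep, tapered, loose in any jar's mouth; disc 60 mm across, 4 mm thick; round grey knob on top, 22 mm across, 16 mm high. Point: on the axis, 14 mm above the plug's underside (2 mm above the knob's foot, 14 mm below its top). Seated, it is 46 mm above the jar's point. Always three lids, one perhaps spare.
- lid2_mid (a point): A black lid, lying right way up on the bench: plug below, 46 mm across, 8 mm deep, tapered, loose in any jar's mouth; disc 60 mm across, 4 mm thick; round grey knob on top, 22 mm across, 16 mm high. Point: on the axis, 14 mm above the plug's underside (2 mm above the knob's foot, 14 mm below its top). Seated, it is 46 mm above the jar's point. Always three lids, one perhaps spare.
- lid3_mid (a point): A black lid, lying right way up on the bench: plug below, 46 mm across, 8 mm deep, tapered, loose in any jar's mouth; disc 60 mm across, 4 mm thick; round grey knob on top, 22 mm across, 16 mm high. Point: on the axis, 14 mm above the plug's underside (2 mm above the knob's foot, 14 mm below its top). Seated, it is 46 mm above the jar's point. Always three lids, one perhaps spare.
- bay (a point): Middle of the loading bay, on the shaker's flat deck 75 mm above the bench; the shaker is fixed, its place and yaw vary. z up; x horizontal, towards the far rail; y along rail and bar. Rail: 30 mm high, inner face at x = +30 mm, so a jar touching it has its axis at x = 0. The bay runs from y = -125 to +125 mm (jars' axes); three jars stand well at y = -85, 0, +85 mm.
- bar (a joint): Travel (m) of the clamp bar towards the rail (bay +x): 0 fully back, 0.072 end of travel. It starts at 0 to 0.020 and meets jars that touch the rail at 0.060. Beam 29 mm high, 14 mm thick, 300 mm long; its face to the jars is at bay x = -90 mm + travel. Friction 2.5 N; it stays where it is left.
- bar_handle (a point): A point in the upright black paddle handle behind the middle of the bar, 12 mm below the paddle's top, 64 mm above the deck; the paddle is 24 mm (along bay x) by 14 mm (along bay y) and moves with the bar. Axes as the bay's: pinch it across y, move it along +x.
- screw (a joint): Angle (rad) of the locking thumbscrew; grows as it turns clockwise seen from above (tightening). It starts at 0.6 to 1.8. Running friction 0.05 N m; it seats at 4.5, and beyond that the resistance climbs by about 1 N m per rad. Let go, it springs back to within 0.06 of 4.5. Past 4.9 it is overtightened.
- screw_grip (a point): Middle of the round knurled steel thumbscrew on its vertical axis, 11 mm below its top; 36 mm across, 22 mm high, 4 mm above a square post 40 x 40 mm that stands 55 mm above the deck at its near right corner. The axis stays in place; the point turns with the screw.
- dishes: A stack of two clear round glass dishes, 70 mm across, 30 mm high in all, standing among the jars and lids; origin under its centre. A bystander: leave it where it is.
- tape: A roll of paper tape lying flat, ring 72 mm outside, 52 mm hole, 24 mm high, among the jars and lids; origin under its centre. A bystander.
- reagent: A black plastic bottle, 72 mm across, 170 mm high, far side of the bench; origin under its centre. A bystander.
- beaker: A glass cup, 84 mm across, 100 mm high, far side of the bench; origin under its centre. A bystander.
- scoop: A long-handled scoop, 180 mm long, lying on the bench beyond the jars and lids; origin under its middle. A bystander.
Things that resemble listed ones, but are neither listed nor needed, are in the scene too. Leave any red look-alike of the part that bears jar3_mid alone.

How it is judged:
On the way, in this order (a step that is already met when the one before it is completed fails the run):
1. every jar stands upright in the bay with a lid seated on it (x of jar1_mid in the frame of bay between -0.025 and 0.006 m and y of jar1_mid in the frame of bay between -0.125 and 0.125 m and z of jar1_mid in the frame of bay between 0.034 and 0.045 m and angle between each of jar1_mid, jar2_mid, jar3_mid's own z axis and vertical below 0.08 rad and ((horizontal distance between lid1_mid and jar1_mid below 0.005 m and z of lid1_mid in the frame of jar1_mid between 0.043 and 0.0485 m and angle between the z axis of lid1_mid and the z axis of jar1_mid, either way round below 0.06 rad) or (horizontal distance between lid2_mid and jar1_mid below 0.005 m and z of lid2_mid in the frame of jar1_mid between 0.043 and 0.0485 m and angle between the z axis of lid2_mid and the z axis of jar1_mid, either way round below 0.06 rad) or (horizontal distance between lid3_mid and jar1_mid below 0.005 m and z of lid3_mid in the frame of jar1_mid between 0.043 and 0.0485 m and angle between the z axis of lid3_mid and the z axis of jar1_mid, either way round below 0.06 rad)) and x of jar2_mid in the frame of bay between -0.025 and 0.006 m and y of jar2_mid in the frame of bay between -0.125 and 0.125 m and z of jar2_mid in the frame of bay between 0.034 and 0.045 m and ((horizontal distance between lid1_mid and jar2_mid below 0.005 m and z of lid1_mid in the frame of jar2_mid between 0.043 and 0.0485 m and angle between the z axis of lid1_mid and the z axis of jar2_mid, either way round below 0.06 rad) or (horizontal distance between lid2_mid and jar2_mid below 0.005 m and z of lid2_mid in the frame of jar2_mid between 0.043 and 0.0485 m and angle between the z axis of lid2_mid and the z axis of jar2_mid, either way round below 0.06 rad) or (horizontal distance between lid3_mid and jar2_mid below 0.005 m and z of lid3_mid in the frame of jar2_mid between 0.043 and 0.0485 m and angle between the z axis of lid3_mid and the z axis of jar2_mid, either way round below 0.06 rad)) and x of jar3_mid in the frame of bay between -0.025 and 0.006 m and y of jar3_mid in the frame of bay between -0.125 and 0.125 m and z of jar3_mid in the frame of bay between 0.034 and 0.045 m and ((horizontal distance between lid1_mid and jar3_mid below 0.005 m and z of lid1_mid in the frame of jar3_mid between 0.043 and 0.0485 m and angle between the z axis of lid1_mid and the z axis of jar3_mid, either way round below 0.06 rad) or (horizontal distance between lid2_mid and jar3_mid below 0.005 m and z of lid2_mid in the frame of jar3_mid between 0.043 and 0.0485 m and angle between the z axis of lid2_mid and the z axis of jar3_mid, either way round below 0.06 rad) or (horizontal distance between lid3_mid and jar3_mid below 0.005 m and z of lid3_mid in the frame of jar3_mid between 0.043 and 0.0485 m and angle between the z axis of lid3_mid and the z axis of jar3_mid, either way round below 0.06 rad))), for 0.2 s.
2. the bar has been slid up to the jars, which touch the rail (value of joint bar above 0.0565 m), for 0.1 s.
3. the thumbscrew has been turned until it seats (value of joint screw above 4.42 rad), for 0.1 s.
At the end, for the whole second after the job is handed in: Every jar is upright (0.08 rad) in the bay, axis within 6 mm of touching the rail and 125 mm of the bay's middle along it, a lid seated on it (5 mm, 0.06 rad, plug in the mouth); bar against the jars (joint above 0.0565); thumbscrew seated (joint 4.42 to 4.9) (x of jar1_mid in the frame of bay between -0.005 and 0.006 m and y of jar1_mid in the frame of bay between -0.125 and 0.125 m and z of jar1_mid in the frame of bay between 0.034 and 0.045 m and angle between each of jar1_mid, jar2_mid, jar3_mid's own z axis and vertical below 0.08 rad and ((horizontal distance between lid1_mid and jar1_mid below 0.005 m and z of lid1_mid in the frame of jar1_mid between 0.043 and 0.0485 m and angle between the z axis of lid1_mid and the z axis of jar1_mid, either way round below 0.06 rad) or (horizontal distance between lid2_mid and jar1_mid below 0.005 m and z of lid2_mid in the frame of jar1_mid between 0.043 and 0.0485 m and angle between the z axis of lid2_mid and the z axis of jar1_mid, either way round below 0.06 rad) or (horizontal distance between lid3_mid and jar1_mid below 0.005 m and z of lid3_mid in the frame of jar1_mid between 0.043 and 0.0485 m and angle between the z axis of lid3_mid and the z axis of jar1_mid, either way round below 0.06 rad)) and x of jar2_mid in the frame of bay between -0.005 and 0.006 m and y of jar2_mid in the frame of bay between -0.125 and 0.125 m and z of jar2_mid in the frame of bay between 0.034 and 0.045 m and ((horizontal distance between lid1_mid and jar2_mid below 0.005 m and z of lid1_mid in the frame of jar2_mid between 0.043 and 0.0485 m and angle between the z axis of lid1_mid and the z axis of jar2_mid, either way round below 0.06 rad) or (horizontal distance between lid2_mid and jar2_mid below 0.005 m and z of lid2_mid in the frame of jar2_mid between 0.043 and 0.0485 m and angle between the z axis of lid2_mid and the z axis of jar2_mid, either way round below 0.06 rad) or (horizontal distance between lid3_mid and jar2_mid below 0.005 m and z of lid3_mid in the frame of jar2_mid between 0.043 and 0.0485 m and angle between the z axis of lid3_mid and the z axis of jar2_mid, either way round below 0.06 rad)) and x of jar3_mid in the frame of bay between -0.005 and 0.006 m and y of jar3_mid in the frame of bay between -0.125 and 0.125 m and z of jar3_mid in the frame of bay between 0.034 and 0.045 m and ((horizontal distance between lid1_mid and jar3_mid below 0.005 m and z of lid1_mid in the frame of jar3_mid between 0.043 and 0.0485 m and angle between the z axis of lid1_mid and the z axis of jar3_mid, either way round below 0.06 rad) or (horizontal distance between lid2_mid and jar3_mid below 0.005 m and z of lid2_mid in the frame of jar3_mid between 0.043 and 0.0485 m and angle between the z axis of lid2_mid and the z axis of jar3_mid, either way round below 0.06 rad) or (horizontal distance between lid3_mid and jar3_mid below 0.005 m and z of lid3_mid in the frame of jar3_mid between 0.043 and 0.0485 m and angle between the z axis of lid3_mid and the z axis of jar3_mid, either way round below 0.06 rad)) and value of joint bar above 0.0565 m and value of joint screw above 4.42 rad).
It fails at once if the thumbscrew is overtightened: turned more than 0.4 rad past the angle at which it seats (value of joint screw above 4.9 rad).
It fails at once if a bystander (dishes, tape, bottle, beaker, scoop) is moved more than 40 mm (distance of any of dishes, tape, reagent, beaker, scoop from where it was at the start of the episode above 0.04 m).
Of jar1, jar2, jar3 only 2 to 3 are there at a start; the rules pass over those that are not, and their reading is None.
At some moment in a run one of jar1, jar2, jar3 may be knocked a few centimetres aside while the robot is not near it.
Once in a run the grip may slacken for a moment while it holds something.
It also fails if it takes over 210 s, if anything falls off the work surface, if the arm or the gripper's body presses on something with over 40 N, if the wrist force passes 120 N, or if a joint passes its speed limit or range.

## Working session

There is one attempt and no reset: what is moved stays moved. The work goes in short steps, Python scripts to look and compute and a tool call to move; the robot and the scene stay as the last step left them, time stands still between calls to the robot, and variables do not carry over. Pictures are saved under pics/ and viewed, and the job is handed in when it is done.

Besides the shell and the picture viewer there is one more tool, called as name(argument=value, ...) on one line, values as JSON. play_rows: Moves the arm, as the interface text tells. Its arguments: {"type":"object","properties":{"plan":{"type":"array","items":{"type":"array","items":{"type":"number"}}},"hand":{"type":"number"},"force":{"type":"number"}},"required":["plan"]}

```bash
ls; mkdir -p pics; cat > h.py <<'E'
import sys; sys.path.insert(0,'.')
import numpy as np, cv2
from rig import status, viewer, env, nets
def snap(n,f=None):
    s=viewer.snapshot(n)
    if f: cv2.imwrite('pics/'+f+'.png',s['img'][:,:,::-1])
    return s
def ray(s,uv):
    E=np.array(s['extrinsics']);R=E[:3,:3];t=E[:3,3]
    d=np.array([(uv[0]-s['cx'])/s['fx'],(uv[1]-s['cy'])/s['fy'],1.])
    return -R.T@t, R.T@d
def atz(s,uv,z):
    c,d=ray(s,uv); return c+d*(z-c[2])/d[2]
def proj(s,p):
    E=np.array(s['extrinsics']);q=E[:3,:3]@np.array(p)+E[:3,3]
    return np.array([s['fx']*q[0]/q[2]+s['cx'],s['fy']*q[1]/q[2]+s['cy']])
E
python3 - <<'E'
from h import *
np.set_printoptions(precision=4,suppress=True)
o=status.observe()
for k,v in o.items(): print(k,np.round(v,4))
print(env.grip_point_offset)
S={}
for n in('scene','top','wrist'):
    s=snap(n,n+'0');S[n]=s
    print(n,s['fx'],s['cx'],s['cy'],'\n',np.array(s['extrinsics']))
for n in('top','scene'):
    for t in('jar1_mid','lid1_mid','bay','bar_handle','screw_grip','dishes','tape','reagent','beaker','scoop'):
        try: print(n,t,[(np.round(d['uv'],1).tolist(),round(float(d['conf']),2)) for d in nets.spot_point(t,S[n])])
        except Exception as e: print(n,t,e)
E
```

```text
pics
t 0.0
qpos [-1.3777  0.309   1.6352  0.      1.1997 -0.0697]
qd [-0.0014  0.     -0.0001 -0.0001  0.0002  0.0003]
tau [  0.0009 -41.525  -27.6667  -0.       0.0102   0.    ]
position [ 0.1622 -0.6027  0.23  ]
ee_rot [ 0.5606  0.4307  0.5618 -0.4296]
ft_force [-0.7826  0.5233 -0.3109]
ft_torque [ 0.0264  0.0041 -0.0016]
finger_gap 0.0853
0.0187
scene 434.4775127942192 320.40044629276053 244.7330398290046 
 [[-0.2601  0.9653 -0.0221  0.2162]
 [ 0.6283  0.1518 -0.763  -0.2266]
 [-0.7332 -0.2123 -0.646   1.4323]
 [ 0.      0.      0.      1.    ]]
top 453.1462232471815 318.1381592427612 240.8800351786411 
 [[ 0.017  -0.9999  0.0025 -0.1114]
 [-0.9753 -0.0172 -0.2201  0.5191]
 [ 0.2201  0.0013 -0.9755  1.033 ]
 [ 0.      0.      0.      1.    ]]
wrist 407.8840123909103 316.8185265515332 237.25308118475928 
 [[ 0.2604 -0.9655 -0.0028 -0.623 ]
 [-0.9277 -0.251   0.2763 -0.0373]
 [-0.2675 -0.0693 -0.9611  0.3782]
 [ 0.      0.      0.      1.    ]]
top jar1_mid []
top lid1_mid [([313.7, 213.6], 0.95)]
top bay [([147.6, 209.5], 0.55)]
top bar_handle [([131.6, 257.2], 0.83)]
top screw_grip [([206.4, 262.3], 0.59), ([128.2, 253.9], 0.29)]
top dishes [([394.0, 273.0], 0.71)]
top tape [([431.9, 234.1], 0.75)]
top reagent [([342.9, 155.2], 0.9)]
top beaker [([258.5, 159.2], 0.79), ([147.5, 211.5], 0.58)]
top scoop [([343.2, 181.8], 0.84)]
scene jar1_mid [([261.4, 324.8], 0.36)]
scene lid1_mid [([314.2, 299.6], 0.57)]
scene bay [([496.6, 310.9], 0.9), ([312.5, 299.4], 0.16)]
scene bar_handle [([501.8, 250.1], 0.77), ([312.0, 302.7], 0.62)]
scene screw_grip [([420.9, 229.6], 0.63)]
scene dishes [([254.6, 248.7], 0.97)]
scene tape [([197.8, 270.7], 0.74)]
scene reagent [([250.5, 353.7], 0.78), ([288.5, 243.4], 0.6)]
scene beaker [([357.7, 374.5], 0.7)]
scene scoop [([259.5, 326.1], 0.7), ([200.3, 233.2], 0.37)]
```

View pics/top0.png

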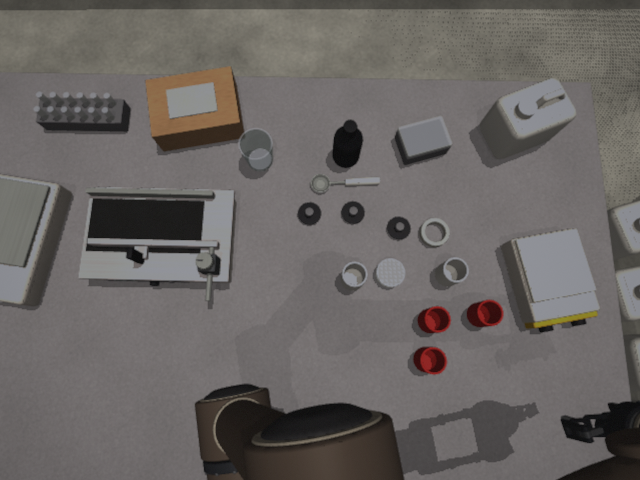

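View pics/scene0.png

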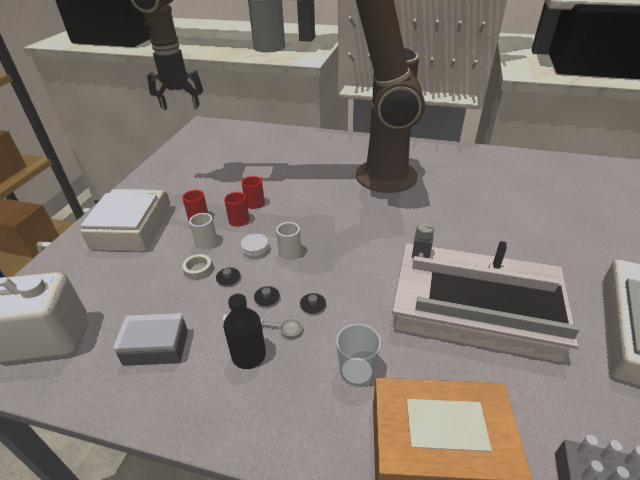

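View pics/wrist0.png

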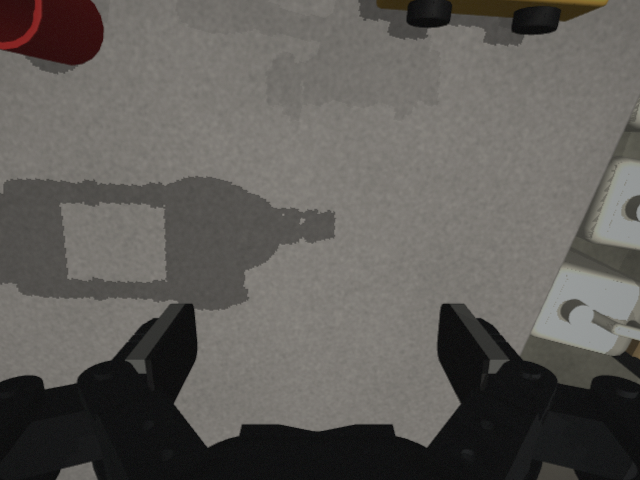

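```bash
python3 - <<'E'
from h import *
im=cv2.imread('pics/top0.png')
a=cv2.resize(im[170:300,280:480],None,fx=4,fy=4,interpolation=cv2.INTER_CUBIC)
cv2.imwrite('pics/a1.png',a)
b=cv2.resize(im[175:305,65:255],None,fx=4,fy=4,interpolation=cv2.INTER_CUBIC)
cv2.imwrite('pics/b1.png',b)
im=cv2.imread('pics/scene0.png')
cv2.imwrite('pics/c1.png',cv2.resize(im[220:360,385:585],None,fx=4,fy=4,interpolation=cv2.INTER_CUBIC))
E
```

```text
(no output)
```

View pics/a1.png

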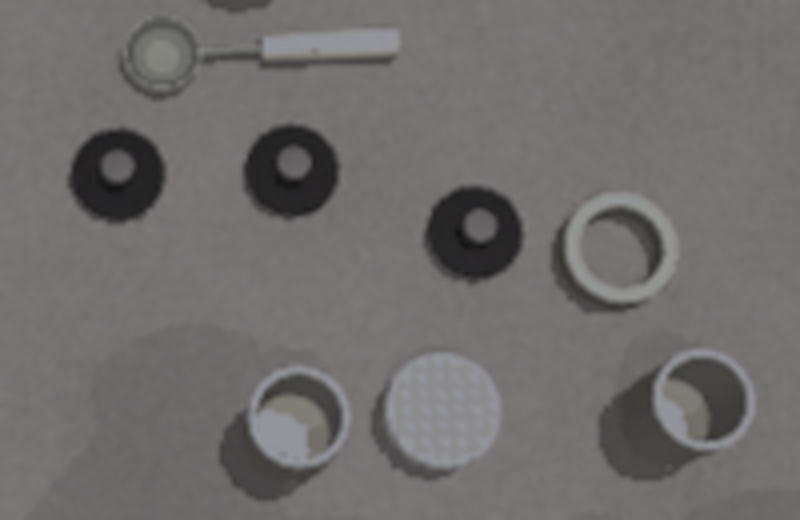

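View pics/b1.png

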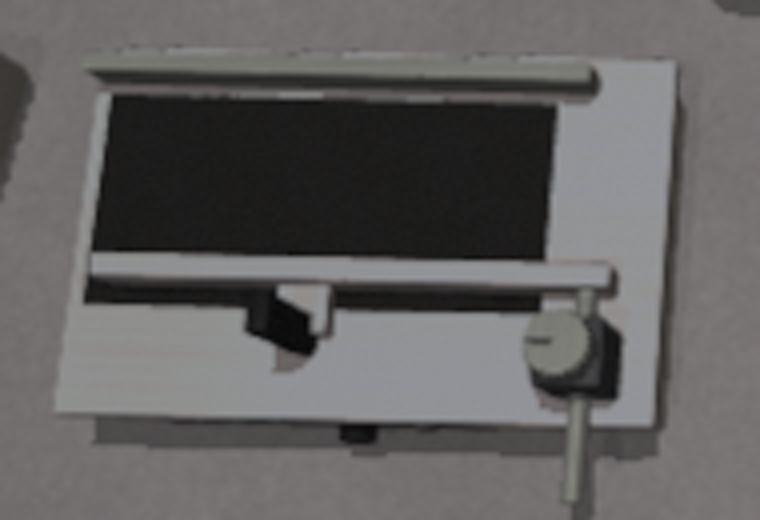

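View pics/c1.png

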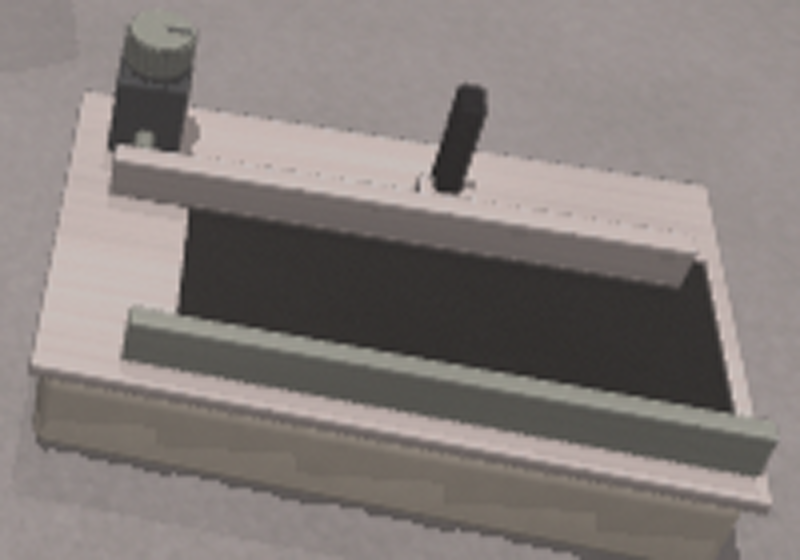

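```bash
cat >> h.py <<'E'
np.set_printoptions(precision=4,suppress=True)
def ell(mask_or_pts):
    return cv2.fitEllipse(mask_or_pts)
def circ_fit(s,uvs,z):
    # fit circle on plane z
    P=np.array([atz(s,u,z)[:2] for u in uvs]);A=np.c_[2*P,np.ones(len(P))]
    x=np.linalg.lstsq(A,(P**2).sum(1),rcond=None)[0]
    return x[:2],np.sqrt(x[2]+x[:2]@x[:2])
E
python3 - <<'E'
from h import *
s=snap('top')
for n,uv in dict(barL=(87.75,238),barR=(217.75,240.75),railL=(87,192),railR=(214,195.5)).items():
    print(n,atz(s,uv,0.105))
print('screwtop',atz(s,(65+558/4,175+342/4),0.156),'tick',atz(s,(65+524/4,175+340/4),0.156))
for n,uv in dict(j1=(280+299/4,170+417/4),j2=(280+705/4,170+400/4)).items(): print(n,atz(s,uv,0.08))
g=cv2.cvtColor(s['img'],cv2.COLOR_RGB2GRAY)
# lids: dark blobs
for n,(u,v) in dict(A=(310,213),B=(353,212),C=(399,228)).items():
    r=g[v-16:v+17,u-16:u+17]; m=(r<55).astype(np.uint8)
    c=max(cv2.findContours(m,0,1)[0],key=cv2.contourArea)
    pts=c[:,0]+[u-16,v-16]; 
    print(n,circ_fit(s,pts,0.012), [p for p in []])
    k=atz(s,(280+dict(A=118,B=293,C=480)[n]/4,170+dict(A=165,B=161,C=226)[n]/4),0.028); print('knob',k)
for n,uv in dict(dish=(390,273),tape=(435,232)).items(): print(n,atz(s,uv,0.03))
E
```

```text
barL [0.5078 0.4278 0.105 ]
barR [0.5066 0.1284 0.105 ]
railL [0.6188 0.4439 0.105 ]
railR [0.6155 0.1444 0.105 ]
screwtop [0.451  0.1425 0.156 ] tick [0.4518 0.161  0.156 ]
j1 [ 0.4381 -0.1887  0.08  ]
j2 [ 0.4522 -0.4248  0.08  ]
A (array([ 0.6032, -0.0777]), np.float64(0.027895096018127057)) []
knob [ 0.6036 -0.0794  0.028 ]
B (array([ 0.6074, -0.1883]), np.float64(0.02788514408433297)) []
knob [ 0.6082 -0.1893  0.028 ]
C (array([ 0.569 , -0.3043]), np.float64(0.0278345210113993)) []
knob [ 0.5681 -0.3059  0.028 ]
dish [ 0.4502 -0.2785  0.03  ]
tape [ 0.555  -0.3921  0.03  ]
```

```bash
python3 - <<'E'
from h import *
s=snap('top')
b=lambda x,y:(65+x/4,175+y/4)
c=lambda x,y:(385+x/4,220+y/4)
for n,uv in dict(matTL=b(110,95),matTR=b(557,105),matR_bar=b(546,258),matBR=b(541,310),matBL=b(85,300),deckTR=b(677,60),deckBR=b(657,426),deckBL=b(55,411),deckL=b(98,95)).items(): print(n,atz(s,uv,0.076))
s=snap('scene')
print('scene')
for n,uv in dict(matTR=c(190,210),matR=c(180,312),matL=c(705,262),matLfar=c(735,412),dBR=c(85,93),dTR=c(35,367),dTL=c(770,505),dBL=c(708,188)).items(): print(n,atz(s,uv,0.076))
for n,uv in dict(railR=c(135,309),railL=c(777,430),barR=c(118,147),barL=c(700,247), ).items(): print(n,atz(s,uv,0.105))
print('handletop',atz(s,c(473,90),0.151), 'screw', atz(s,c(165,30),.156))
E
```

```text
matTL [0.6115 0.444  0.076 ]
matTR [0.61  0.174 0.076]
matR_bar [0.5154 0.1737 0.076 ]
matBR [0.484  0.1743 0.076 ]
matBL [0.4853 0.4427 0.076 ]
deckTR [0.6399 0.1033 0.076 ]
deckBR [0.4167 0.102  0.076 ]
deckBL [0.4194 0.4516 0.076 ]
deckL [0.6114 0.4513 0.076 ]
scene
matTR [0.5096 0.1749 0.076 ]
matR [0.589  0.1753 0.076 ]
matL [0.485  0.4443 0.076 ]
matLfar [0.5911 0.4436 0.076 ]
dBR [0.4215 0.1065 0.076 ]
dTR [0.6451 0.1067 0.076 ]
dTL [0.6466 0.4506 0.076 ]
dBL [0.4229 0.4543 0.076 ]
railR [0.6204 0.1513 0.105 ]
railL [0.6259 0.4473 0.105 ]
barR [0.4993 0.1307 0.105 ]
barL [0.5066 0.43   0.105 ]
handletop [0.4617 0.3095 0.151 ] screw [0.4537 0.1461 0.156 ]
```

```bash
cat >> h.py <<'E'
from scipy.spatial.transform import Rotation as Ro
def pose():
    o=status.observe(); q=o['ee_rot']
    return np.array(o['position']),Ro.from_quat([q[1],q[2],q[3],q[0]]).as_matrix(),o
def to(target,jawdeg=None):
    """shift in tool axes to reach TCP target; turn about tool x to put jaw axis at jawdeg (world, mod 180)"""
    p,R,o=pose(); d=R.T@(np.array(target)-p)
    jd=np.degrees(np.arctan2(R[1,2],R[0,2]))
    msg=f't={o["t"]:.2f} p={p} jaw={jd:.2f} tilt={np.degrees(np.arccos(-R[2,0])):.2f} gap={o["finger_gap"]:.4f} F={np.round(o["ft_force"],1)} d_tool={d}'
    if jawdeg is not None:
        # turn about tool x (down) by +a rotates z axis clockwise seen from above: world angle -a
        a=(jd-jawdeg+90)%180-90; msg+=f' turn={np.radians(a):.4f}'
    print(msg)
E
python3 - <<'E'
from h import *
p,R,o=pose(); print(R)
to([0.438,-0.189,0.2],90)
E
```

```text
[[ 0.      0.9657  0.2598]
 [-0.      0.2598 -0.9657]
 [-1.     -0.      0.    ]]
t=1.30 p=[ 0.1623 -0.6036  0.2313] jaw=-74.94 tilt=0.00 gap=0.0853 F=[0.6 0.1 0.7] d_tool=[ 0.0313  0.3739 -0.3287] turn=0.2628
```

play_rows(plan=[[0,0,0,0.088],[0,0,0,0.088],[0,0,0,0.087],[0,0.023,-0.034,0],[0,0.023,-0.034,0],[0,0.023,-0.034,0],[0,0.023,-0.034,0],[0,0.023,-0.034,0],[0,0.023,-0.034,0],[0,0.023,-0.034,0],[0,0.023,-0.034,0],[0,0.023,-0.034,0]], hand=1)

```text
t: 2.3
position: [0.3702, -0.2959, 0.2316]
ee_rot: [0.5, 0.5, 0.499, -0.5]
ft_force: [1.2, 0.1, 0.3]
finger_gap: 0.0854
```

```bash
python3 - <<'E'
from h import *
to([0.438,-0.189,0.2],90)
s=snap('wrist','w1')
for p in ([.438,-.189,.08],[.4522,-.4248,.08]): print(proj(s,p))
print(proj(s,pose()[0]))
E
```

```text
t=2.30 p=[ 0.3702 -0.2959  0.2316] jaw=-90.04 tilt=0.06 gap=0.0854 F=[1.2 0.1 0.3] d_tool=[ 0.0316  0.0677 -0.107 ] turn=-0.0007
[162.7198 121.6591]
[505.8597 100.0252]
[300.6909 299.1552]
```

View pics/w1.png

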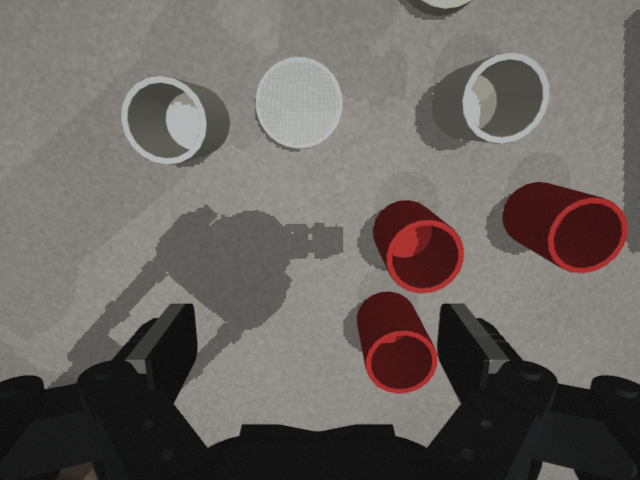

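play_rows(plan=[[0,0.023,-0.0357,0],[0,0.023,-0.0357,0],[0,0.023,-0.0357,0],[0.03,0,0,0],[0.04,0,0,0],[0.04,0,0,0],[0.03,0,0,0],[0.03,0,0,0],[0.02,0,0,0],[0,0,0,0]])

```text
t: 3.18
position: [0.4332, -0.1906, 0.0371]
ee_rot: [0.497, 0.499, 0.503, -0.501]
ft_force: [-1.0, 1.0, 0.4]
finger_gap: 0.0852
```

```bash
python3 - <<'E'
from h import *
to([0.439,-0.189,0.04],90)
s=snap('wrist','w2')
E
```

```text
t=3.18 p=[ 0.4332 -0.1906  0.0371] jaw=-90.01 tilt=0.55 gap=0.0852 F=[-1.   1.   0.4] d_tool=[-0.0029  0.0057 -0.0016] turn=-0.0002
```

View pics/w2.png

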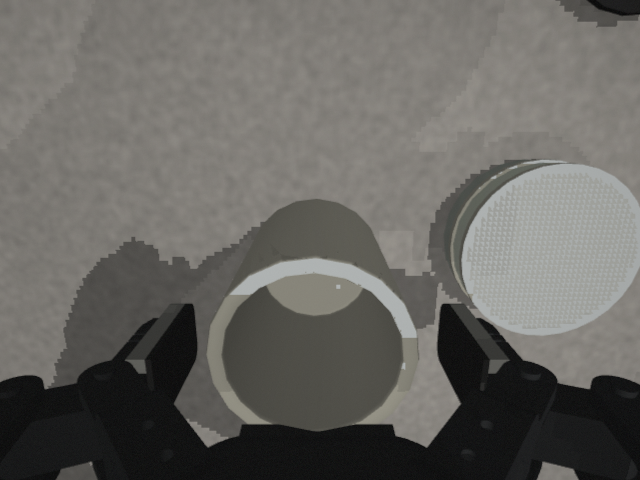

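play_rows(plan=[[-0.001,0.0055,-0.001,0],[0,0,0,0],[0,0,0,0]])

```text
t: 3.48
position: [0.4451, -0.1927, 0.0445]
ee_rot: [0.502, 0.501, 0.498, -0.499]
ft_force: [0.5, -1.5, -1.0]
finger_gap: 0.085
```

```bash
python3 - <<'E'
from h import *
to([0.439,-0.189,0.04],90)
E
```

```text
t=3.48 p=[ 0.4451 -0.1927  0.0445] jaw=-90.00 tilt=0.30 gap=0.0850 F=[ 0.5 -1.5 -1. ] d_tool=[ 0.0045 -0.0061 -0.0038] turn=0.0000
```

play_rows(plan=[[0,0,0,0],[0,0,0,0],[0,0,0,0]])

```text
t: 3.73
position: [0.443, -0.1918, 0.043]
ee_rot: [0.5, 0.5, 0.499, -0.5]
ft_force: [-0.4, 0.1, 0.3]
finger_gap: 0.0853
```

```bash
python3 - <<'E'
from h import *
for i in range(4):
    to([0.439,-0.189,0.04],90); snap('wrist')
E
```

```text
t=3.73 p=[ 0.443  -0.1918  0.043 ] jaw=-90.01 tilt=0.08 gap=0.0853 F=[-0.4  0.1  0.3] d_tool=[ 0.003  -0.004  -0.0028] turn=-0.0002
t=3.78 p=[ 0.4428 -0.1917  0.0428] jaw=-90.01 tilt=0.05 gap=0.0857 F=[ 0.9 -0.  -0.3] d_tool=[ 0.0028 -0.0038 -0.0027] turn=-0.0002
t=3.83 p=[ 0.4427 -0.1916  0.0426] jaw=-90.01 tilt=0.03 gap=0.0851 F=[ 1.   0.3 -0.7] d_tool=[ 0.0026 -0.0037 -0.0026] turn=-0.0002
t=3.88 p=[ 0.4426 -0.1916  0.0425] jaw=-90.01 tilt=0.02 gap=0.0853 F=[-0.3  0.3 -0.6] d_tool=[ 0.0025 -0.0036 -0.0026] turn=-0.0002
```

play_rows(plan=[[0.001,-0.003,-0.002,0],[0,0,0,0],[0,0,0,0],[0,0,0,0]])

```text
t: 4.27
position: [0.4395, -0.1895, 0.0412]
ee_rot: [-0.5, -0.5, -0.5, 0.5]
ft_force: [-0.4, -0.4, 0.6]
finger_gap: 0.0857
```

play_rows(plan=[[0,0,0,0],[0,0,0,0],[0,0,0,0],[0,0,0,0],[0,0,0,0],[0,0,0,0]], hand=0, force=50)

```text
t: 4.77
position: [0.4401, -0.1898, 0.0416]
ee_rot: [0.5, 0.5, 0.5, -0.5]
ft_force: [0.8, -0.1, 2.3]
finger_gap: 0.0579
```

```bash
python3 - <<'E'
from h import *
to([0.585,0.369,0.25],90)
s=snap('wrist','w3')
E
```

```text
t=4.77 p=[ 0.4401 -0.1898  0.0416] jaw=-90.02 tilt=0.06 gap=0.0579 F=[ 0.8 -0.1  2.3] d_tool=[-0.2085  0.1449 -0.5587] turn=-0.0003
```

View pics/w3.png

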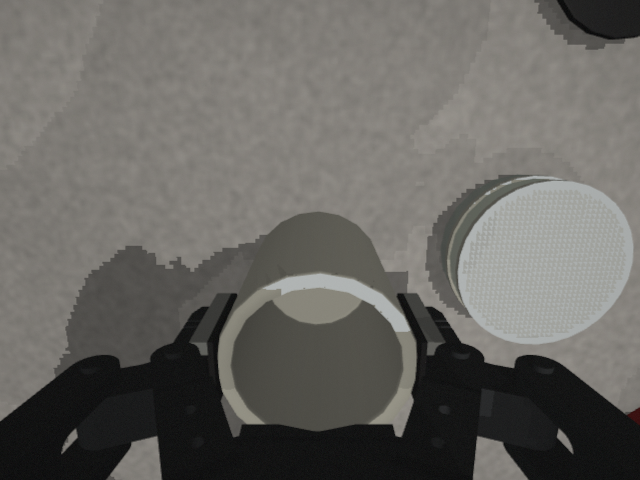

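play_rows(plan=[[-0.02,0,0,0],[-0.035,0,0,0],[-0.04,0,0,0],[-0.04,0,0,0],[-0.04,0,0,0],[-0.035,0,0,0],[0,0,-0.02,0],[0,0,-0.03,0],[0,0,-0.04,0],[0,0,-0.041,0],[0,0,-0.041,0],[0,0,-0.041,0]])

```text
t: 5.82
position: [0.4381, 0.0251, 0.2501]
ee_rot: [-0.499, -0.5, -0.5, 0.501]
ft_force: [0.7, 0.3, -3.0]
finger_gap: 0.058
```

play_rows(plan=[[0,0,-0.041,0],[0,0,-0.041,0],[0,0,-0.041,0],[0,0,-0.041,0],[0,0,-0.041,0],[0,0,-0.035,0],[0,0,-0.03,0],[0,0,-0.02,0],[0,0,0,0],[0,0,0,0],[0,0,0,0]])

```text
t: 6.73
position: [0.4388, 0.3125, 0.2499]
ee_rot: [-0.5, -0.499, -0.5, 0.501]
ft_force: [0.3, 0.0, -2.7]
finger_gap: 0.0582
```

```bash
python3 - <<'E'
from h import *
to([0.585,0.369,0.25],90)
s=snap('wrist','w4'); 
for p in ([.616,.15,.105],[.616,.44,.105],[.507,.428,.105],[.507,.128,.105],[.61,.444,.076],[.61,.174,.076],[.4525,.144,.156]): print(p,proj(s,p))
snap('top','t4')
E
```

```text
t=6.73 p=[0.4388 0.3125 0.2499] jaw=-89.99 tilt=0.19 gap=0.0582 F=[ 0.3  0.  -2.7] d_tool=[-0.0006  0.1462 -0.0565] turn=0.0003
[0.616, 0.15, 0.105] [587.0403 -67.8205]
[0.616, 0.44, 0.105] [104.6509 -68.666 ]
[0.507, 0.428, 0.105] [145.7412 120.2247]
[0.507, 0.128, 0.105] [589.6212 120.5967]
[0.61, 0.444, 0.076] [121.4401 -39.2187]
[0.61, 0.174, 0.076] [522.3795 -38.5731]
[0.4525, 0.144, 0.156] [600.8462 216.4403]
```

View pics/w4.png

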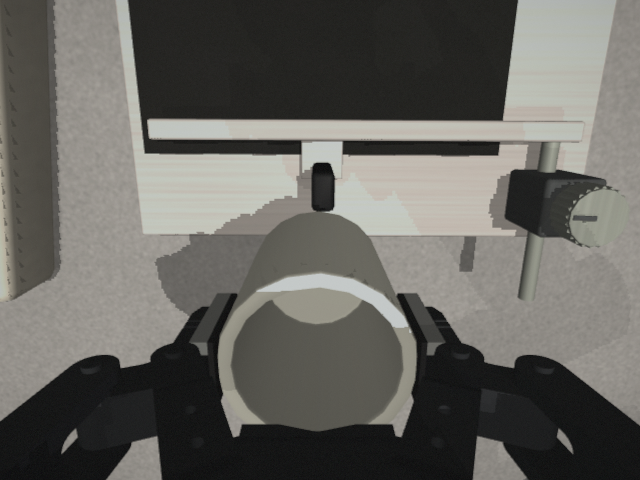

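View pics/t4.png

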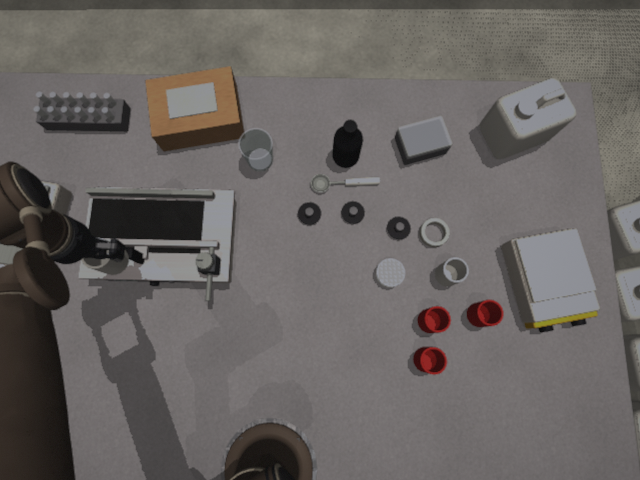

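play_rows(plan=[[0,0.024,-0.0105,0],[0,0.034,-0.014,0],[0,0.034,-0.014,0],[0,0.026,-0.011,0],[0,0.016,-0.007,0],[0,0,0,0],[0,0,0,0],[0,0,0,0]])

```text
t: 7.5
position: [0.573, 0.3686, 0.2506]
ee_rot: [-0.499, -0.5, -0.5, 0.501]
ft_force: [-1.3, -0.5, -1.7]
finger_gap: 0.0577
```

```bash
python3 - <<'E'
from h import *
to([0.573,0.369,0.122],90)
s=snap('wrist','w5'); 
for p in ([.616,.15,.105],[.616,.44,.105],[.61,.444,.076],[.61,.174,.076]): print(p,proj(s,p))
E
```

```text
t=7.50 p=[0.573  0.3686 0.2506] jaw=-90.08 tilt=0.14 gap=0.0577 F=[-1.3 -0.5 -1.7] d_tool=[ 0.1286  0.0002 -0.0006] turn=-0.0014
[0.616, 0.15, 0.105] [631.5833 157.948 ]
[0.616, 0.44, 0.105] [214.1257 158.3342]
[0.61, 0.444, 0.076] [218.5836 162.7679]
[0.61, 0.174, 0.076] [570.5881 162.4408]
```

View pics/w5.png

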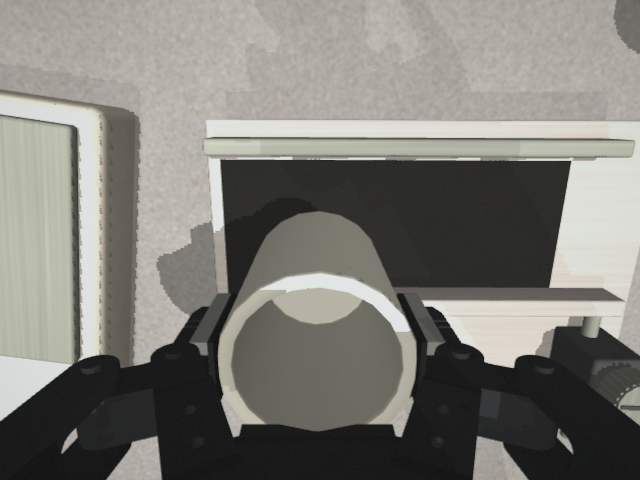

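play_rows(plan=[[0.018,0,0,0],[0.03,0,0,0],[0.03,0,0,0],[0.025,0,0,0],[0.015,0,0,0],[0.009,0,0,0],[0,0,0,0],[0,0,0,0],[0,0,0,0],[0,0,0,0]])

```text
t: 8.38
position: [0.5753, 0.3708, 0.1269]
ee_rot: [0.5, 0.502, 0.5, -0.499]
ft_force: [0.3, 0.3, -2.6]
finger_gap: 0.0579
```

```bash
python3 - <<'E'
from h import *
to([0.573,0.369,0.1176],90)
s=snap('wrist','w6'); s=snap('scene','s6')
to([0.573,0.369,0.1176],90)
E
```

```text
t=8.38 p=[0.5753 0.3708 0.1269] jaw=-90.01 tilt=0.25 gap=0.0579 F=[ 0.3  0.3 -2.6] d_tool=[ 0.0093 -0.0023  0.0019] turn=-0.0002
t=8.48 p=[0.5749 0.3706 0.1262] jaw=-90.01 tilt=0.19 gap=0.0579 F=[-0.6 -0.1 -2.9] d_tool=[ 0.0086 -0.0019  0.0016] turn=-0.0002
```

View pics/s6.png

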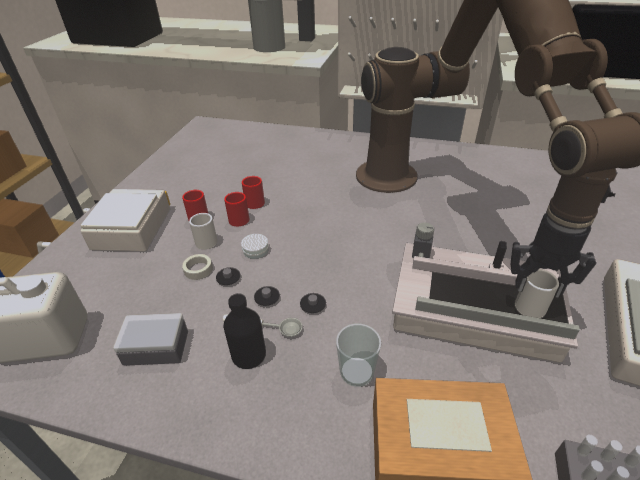

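play_rows(plan=[[0.002,0,0,0],[0.002,0,0,0],[0.001,0,0,0],[0,0,0,0],[0,0,0,0],[0,0,0,0]])

```text
t: 8.98
position: [0.5737, 0.3699, 0.1191]
ee_rot: [-0.5, -0.5, -0.5, 0.5]
ft_force: [0.5, 0.5, -2.2]
finger_gap: 0.0579
```

play_rows(plan=[[0.001,0,0,0],[0.001,0,0,0],[0,0,0,0],[0,0,0,0]])

```text
t: 9.32
position: [0.5736, 0.3699, 0.1171]
ee_rot: [-0.5, -0.5, -0.5, 0.5]
ft_force: [0.3, 0.3, -2.6]
finger_gap: 0.0578
```

play_rows(plan=[[0.001,0,0,0],[0,0,0,0],[0,0,0,0]])

```text
t: 9.57
position: [0.5739, 0.37, 0.1167]
ee_rot: [0.5, 0.5, 0.5, -0.5]
ft_force: [-1.2, -0.9, -0.4]
finger_gap: 0.0579
```

play_rows(plan=[[0.001,0,0,0],[0,0,0,0],[0,0,0,0]])

```text
t: 9.82
position: [0.5739, 0.37, 0.1167]
ee_rot: [0.5, 0.5, 0.5, -0.5]
ft_force: [-2.6, -2.8, 5.8]
finger_gap: 0.0576
```

play_rows(plan=[[0,0,0,0],[0,0,0,0],[0,0,0,0],[0,0,0,0],[-0.01,0,0,0],[-0.03,0,0,0],[-0.04,0,0,0],[-0.04,0,0,0],[-0.015,0,0,0],[0,0,0,0],[0,0,0,0]], hand=1)

```text
t: 10.73
position: [0.5747, 0.3705, 0.253]
ee_rot: [0.5, 0.502, 0.5, -0.499]
ft_force: [0.1, 0.7, 0.0]
finger_gap: 0.0855
```

```bash
python3 - <<'E'
from h import *
to([0.4522,-0.4248,0.25],90)
s=snap('scene','s7');s=snap('top','t7');s=snap('wrist','w7')
im=cv2.imread('pics/top0.png')
a=np.hstack([cv2.imread('pics/w7.png')[::1,::1], ]); 
t=cv2.imread('pics/t7.png'); cv2.imwrite('pics/t7z.png',cv2.resize(t[160:310,60:480],None,fx=1.9,fy=1.9,interpolation=cv2.INTER_CUBIC))
E
```

```text
t=10.73 p=[0.5747 0.3705 0.253 ] jaw=-90.01 tilt=0.26 gap=0.0855 F=[0.1 0.7 0. ] d_tool=[ 0.0008 -0.1224  0.7953] turn=-0.0002
```

View pics/w7.png

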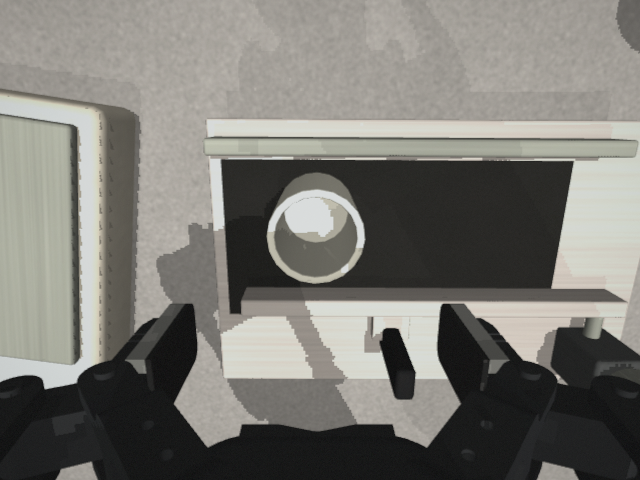

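View pics/t7z.png

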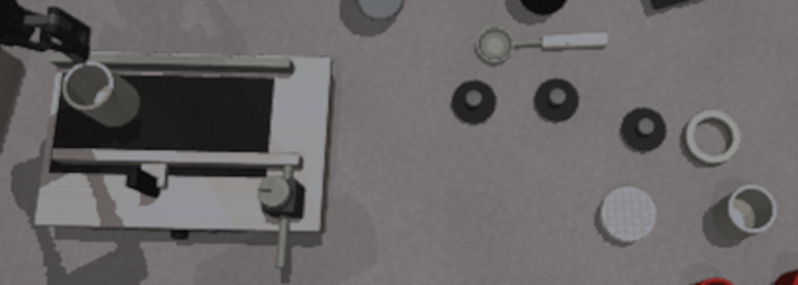

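play_rows(plan=[[0,-0.004,0.02,0],[0,-0.006,0.035,0],[0,-0.006,0.041,0],[0,-0.006,0.041,0],[0,-0.006,0.041,0],[0,-0.006,0.041,0],[0,-0.006,0.041,0],[0,-0.006,0.041,0],[0,-0.006,0.041,0],[0,-0.006,0.041,0],[0,-0.006,0.041,0],[0,-0.006,0.041,0]])

```text
t: 11.88
position: [0.5017, -0.0965, 0.2483]
ee_rot: [0.499, 0.499, 0.501, -0.501]
ft_force: [1.0, 0.1, -0.1]
finger_gap: 0.0853
```

play_rows(plan=[[0,-0.006,0.041,0],[0,-0.006,0.041,0],[0,-0.006,0.041,0],[0,-0.006,0.041,0],[0,-0.006,0.041,0],[0,-0.006,0.041,0],[0,-0.006,0.035,0],[0,-0.006,0.03,0],[0,-0.004,0.02,0],[0,0,0,0],[0,0,0,0],[0,0,0,0]])

```text
t: 12.88
position: [0.451, -0.4247, 0.2484]
ee_rot: [0.499, 0.5, 0.501, -0.5]
ft_force: [0.0, 0.2, 0.2]
finger_gap: 0.0855
```

```bash
python3 - <<'E'
from h import *
to([0.4532,-0.4248,0.25],90)
s=snap('wrist','w8');print(proj(s,(0.4532,-0.4248,.08)))
E
```

```text
t=12.88 p=[ 0.451  -0.4247  0.2484] jaw=-90.02 tilt=0.22 gap=0.0855 F=[0.  0.2 0.2] d_tool=[-0.0016  0.0022  0.0001] turn=-0.0003
[318.0926 208.7555]
```

View pics/w8.png

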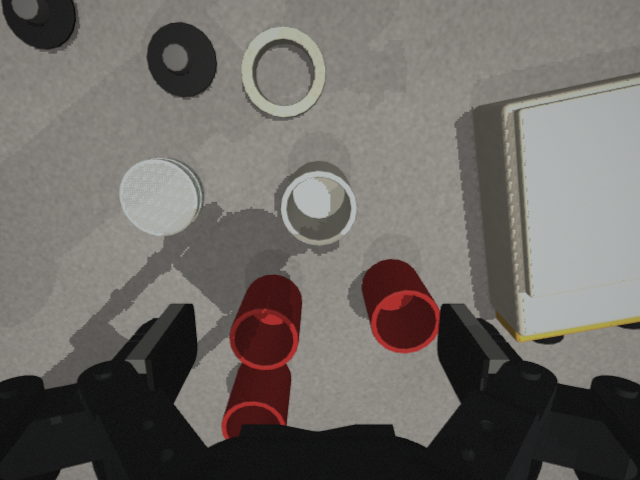

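play_rows(plan=[[0.02,0.0015,0,0],[0.035,0,0,0],[0.04,0,0,0],[0.04,0,0,0],[0.03,0,0,0],[0.022,0,0,0],[0.012,0,0,0],[0.008,0,0,0],[0,0,0,0],[0,0,0,0],[0,0,0,0],[0,0,0,0]])

```text
t: 13.93
position: [0.4544, -0.4273, 0.0455]
ee_rot: [0.501, 0.5, 0.499, -0.5]
ft_force: [0.9, 0.8, 0.4]
finger_gap: 0.085
```

play_rows(plan=[[0,0,0,0],[0,0,0,0],[0,0,0,0],[0,0,0,0],[0,0,0,0],[0,0,0,0],[0,0,0,0]], hand=0, force=50)

```text
t: 14.52
position: [0.4536, -0.4265, 0.0448]
ee_rot: [0.5, 0.5, 0.499, -0.5]
ft_force: [-1.1, 2.0, 5.8]
finger_gap: 0.0597
```

```bash
python3 - <<'E'
from h import *
to([0.4535,-0.4248,0.04],90)
s=snap('wrist','w9')
E
```

```text
t=14.52 p=[ 0.4536 -0.4265  0.0448] jaw=-90.02 tilt=0.08 gap=0.0597 F=[-1.1  2.   5.8] d_tool=[ 0.0048 -0.0001 -0.0017] turn=-0.0004
```

View pics/w9.png

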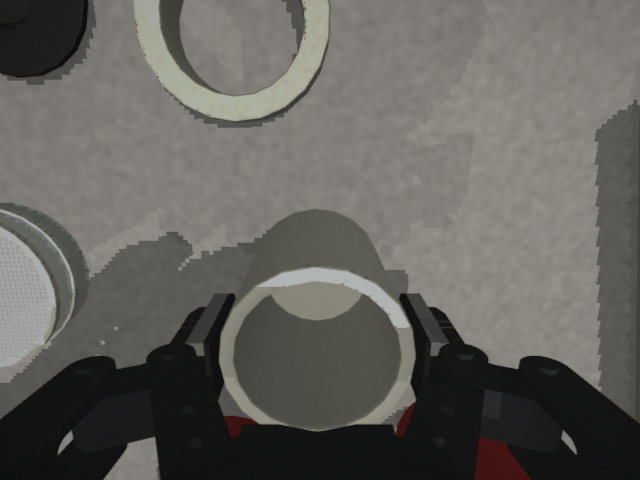

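play_rows(plan=[[-0.015,0,0,0],[-0.03,0,0,0],[-0.04,0,0,0],[-0.04,0,0,0],[-0.04,0,0,0],[-0.03,0,0,0],[-0.01,0.005,-0.02,0],[0,0.008,-0.033,0],[0,0.008,-0.04,0],[0,0.008,-0.04,0],[0,0.008,-0.04,0],[0,0.008,-0.04,0]])

```text
t: 15.57
position: [0.4974, -0.2111, 0.2476]
ee_rot: [-0.499, -0.5, -0.5, 0.5]
ft_force: [0.0, -1.0, -3.5]
finger_gap: 0.0599
```

play_rows(plan=[[0,0.008,-0.04,0],[0,0.008,-0.04,0],[0,0.008,-0.04,0],[0,0.008,-0.04,0],[0,0.008,-0.04,0],[0,0.008,-0.04,0],[0,0.008,-0.04,0],[0,0.008,-0.04,0],[0,0.008,-0.04,0],[0,0.003,-0.04,0],[0,0,-0.032,0],[0,0,-0.018,0]])

```text
t: 16.57
position: [0.5722, 0.2408, 0.2473]
ee_rot: [0.5, 0.499, 0.501, -0.499]
ft_force: [0.5, -1.1, -2.4]
finger_gap: 0.0596
```

```bash
python3 - <<'E'
from h import *
to([0.574,0.249,0.124],90)
E
```

```text
t=16.57 p=[0.5722 0.2408 0.2473] jaw=-89.86 tilt=0.12 gap=0.0596 F=[ 0.5 -1.1 -2.4] d_tool=[ 0.1233  0.002  -0.008 ] turn=0.0024
```

play_rows(plan=[[0,0,0,0],[0,0,0,0],[0,0,0,0]])

```text
t: 16.82
position: [0.5726, 0.2361, 0.2474]
ee_rot: [-0.5, -0.499, -0.5, 0.501]
ft_force: [0.2, 0.6, -3.3]
finger_gap: 0.0595
```

```bash
python3 - <<'E'
from h import *
to([0.574,0.249,0.124],90)
s=snap('top','t10'); t=cv2.imread('pics/t10.png'); cv2.imwrite('pics/t10z.png',cv2.resize(t[160:310,60:480],None,fx=1.9,fy=1.9,interpolation=cv2.INTER_CUBIC))
s=snap('wrist','w10')
E
```

```text
t=16.82 p=[0.5726 0.2361 0.2474] jaw=-90.01 tilt=0.12 gap=0.0595 F=[ 0.2  0.6 -3.3] d_tool=[ 0.1234  0.0015 -0.0131] turn=-0.0001
```

View pics/w10.png

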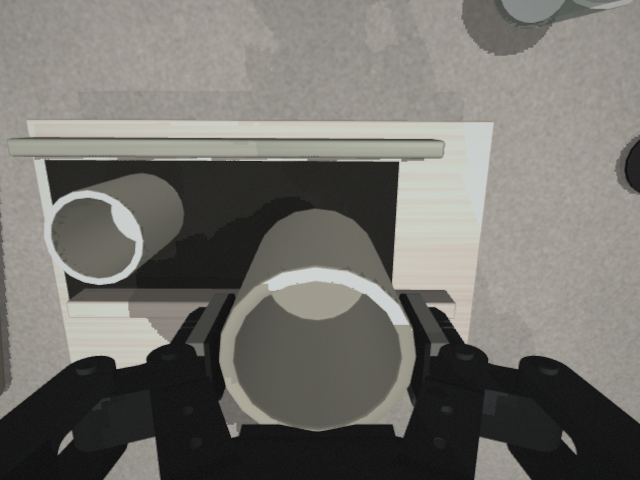

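View pics/t10z.png

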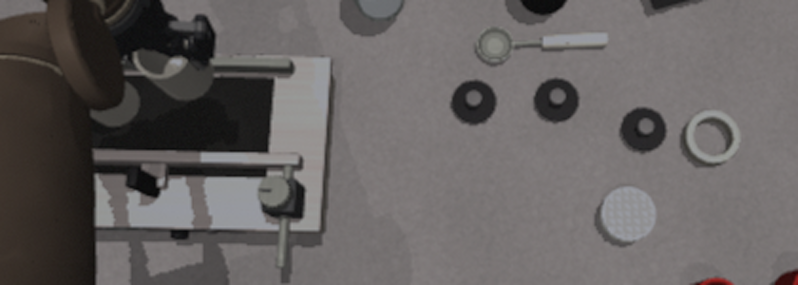

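play_rows(plan=[[0.018,0.001,-0.005,0],[0.03,0,-0.005,0],[0.03,0,0,0],[0.022,0,0,0],[0.014,0,0,0],[0.006,0,0,0],[0.003,0,0,0],[0.002,0,0,0],[0,0,0,0],[0,0,0,0],[0,0,0,0],[0,0,0,0]])

```text
t: 17.92
position: [0.575, 0.2473, 0.1245]
ee_rot: [0.5, 0.501, 0.5, -0.499]
ft_force: [-0.3, 0.3, -1.9]
finger_gap: 0.0596
```

play_rows(plan=[[0.001,0,0,0],[0,0,0,0],[0,0,0,0]])

```text
t: 18.17
position: [0.5741, 0.247, 0.1224]
ee_rot: [0.5, 0.5, 0.5, -0.5]
ft_force: [0.1, -0.3, -2.6]
finger_gap: 0.0594
```

play_rows(plan=[[0.001,0,0,0],[0,0,0,0],[0,0,0,0]])

```text
t: 18.42
position: [0.5741, 0.2469, 0.1211]
ee_rot: [-0.5, -0.5, -0.5, 0.5]
ft_force: [-0.1, -0.2, -2.4]
finger_gap: 0.0595
```

play_rows(plan=[[0.001,0,0,0],[0,0,0,0],[0,0,0,0]])

```text
t: 18.67
position: [0.5741, 0.2469, 0.1201]
ee_rot: [-0.5, -0.5, -0.5, 0.5]
ft_force: [0.2, -0.0, -2.4]
finger_gap: 0.0597
```

play_rows(plan=[[0.001,0,0,0],[0,0,0,0],[0,0,0,0]])

```text
t: 18.92
position: [0.5744, 0.247, 0.1199]
ee_rot: [0.5, 0.5, 0.5, -0.5]
ft_force: [-1.5, -0.7, 0.8]
finger_gap: 0.0597
```

play_rows(plan=[[0.0005,0,0,0],[0,0,0,0],[0,0,0,0]])

```text
t: 19.17
position: [0.5745, 0.247, 0.1199]
ee_rot: [0.5, 0.5, 0.5, -0.5]
ft_force: [-2.6, -0.0, 6.1]
finger_gap: 0.0598
```

play_rows(plan=[[0,0,0,0],[0,0,0,0],[0,0,0,0],[0,0,0,0],[-0.01,0,0,0],[-0.03,0,0,0],[-0.04,0,0,0],[-0.02,0,0,0],[0,0,0,0],[0,0,0,0],[0,0,0,0]], hand=1)

```text
t: 20.08
position: [0.5736, 0.2467, 0.2184]
ee_rot: [-0.5, -0.5, -0.5, 0.5]
ft_force: [-0.6, -0.1, -1.2]
finger_gap: 0.0855
```

```bash
python3 - <<'E'
from h import *
to([0.598,-0.079,0.2],90)
s=snap('wrist','w11')
E
```

```text
t=20.08 p=[0.5736 0.2467 0.2184] jaw=-90.01 tilt=0.06 gap=0.0855 F=[-0.6 -0.1 -1.2] d_tool=[0.0184 0.0245 0.3257] turn=-0.0002
```

View pics/w11.png

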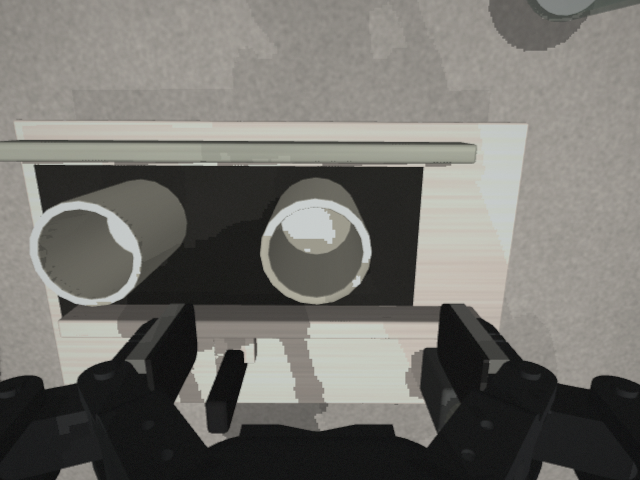

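play_rows(plan=[[0,0,0.02,0],[0,0.003,0.035,0],[0,0.003,0.041,0],[0,0.003,0.041,0],[0,0.003,0.041,0],[0,0.003,0.041,0],[0,0.003,0.041,0],[0,0.003,0.035,0],[0,0.003,0.02,0],[0.01,0.003,0.01,0],[0.01,0.001,0,0],[0,0,0,0]])

```text
t: 21.13
position: [0.5994, -0.077, 0.1941]
ee_rot: [0.497, 0.499, 0.502, -0.502]
ft_force: [-0.7, 0.6, -0.0]
finger_gap: 0.0853
```

play_rows(plan=[[0,0,0,0],[0,0,0,0],[0,0,0,0]])

```text
t: 21.38
position: [0.6022, -0.0765, 0.1987]
ee_rot: [0.5, 0.5, 0.501, -0.499]
ft_force: [1.2, 0.2, -0.7]
finger_gap: 0.0859
```

```bash
python3 - <<'E'
from h import *
to([0.603,-0.079,0.1],90)
s=snap('wrist','w12')
print(proj(s,[.6034,-.079,.028]),nets.spot_point('lid1_mid',s)[:3])
E
```

```text
t=21.38 p=[ 0.6022 -0.0765  0.1987] jaw=-89.89 tilt=0.02 gap=0.0859 F=[ 1.2  0.2 -0.7] d_tool=[0.0987 0.0008 0.0026] turn=0.0019
[320.5918 209.8398] [{'uv': [320.1, 208.6], 'conf': 0.83}]
```

View pics/w12.png

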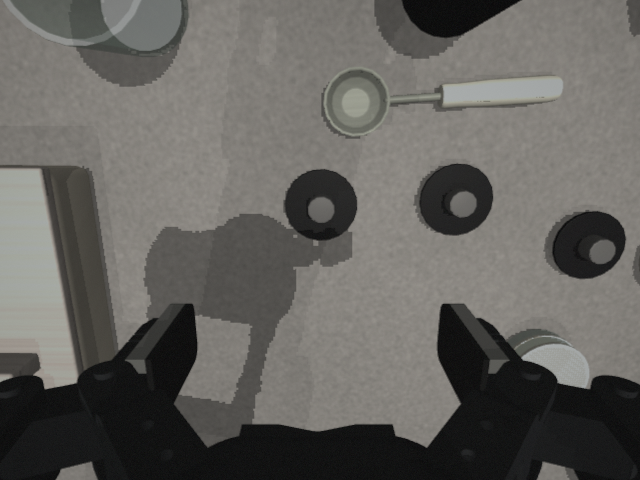

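play_rows(plan=[[0.02,0.001,0.0015,0],[0.035,0,0.001,0],[0.035,0,0,0],[0.03,0,0,0],[0.02,0,0,0],[0.015,0,0,0],[0.01,0,0,0],[0.005,0,0,0],[0,0,0,0],[0,0,0,0],[0,0,0,0],[0,0,0,0]], hand=0.6)

```text
t: 22.48
position: [0.6045, -0.0808, 0.0303]
ee_rot: [0.501, 0.501, 0.499, -0.499]
ft_force: [-0.2, 0.1, 0.5]
finger_gap: 0.0513
```

```bash
python3 - <<'E'
from h import *
to([0.6034,-0.079,0.016],90)
s=snap('wrist','w13')
print(proj(s,[.6034,-.079,.028]),nets.spot_point('lid1_mid',s)[:3])
E
```

```text
t=22.48 p=[ 0.6045 -0.0808  0.0303] jaw=-90.01 tilt=0.17 gap=0.0513 F=[-0.2  0.1  0.5] d_tool=[ 0.0143 -0.0011 -0.0018] turn=-0.0001
[312.8701 307.8127] [{'uv': [317.3, 294.8], 'conf': 0.86}]
```

View pics/w13.png

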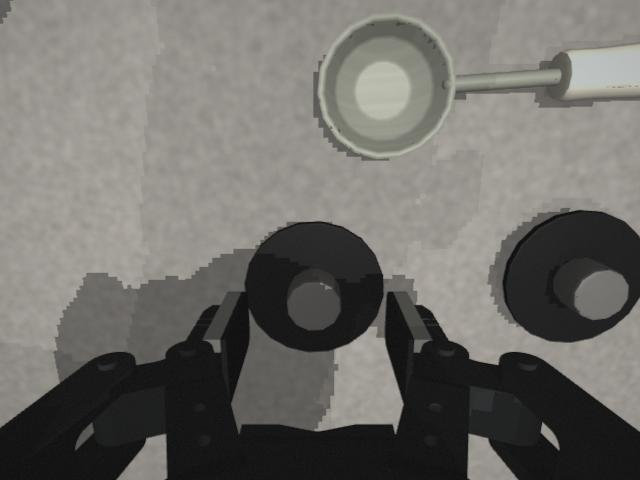

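play_rows(plan=[[0.006,-0.0005,-0.001,0],[0.004,0,0,0],[0.003,0,0,0],[0,0,0,0],[0,0,0,0],[0,0,0,0],[0,0,0,0]])

```text
t: 23.17
position: [0.6028, -0.0796, 0.0158]
ee_rot: [0.5, 0.5, 0.5, -0.5]
ft_force: [0.1, 0.3, 0.9]
finger_gap: 0.051
```

```bash
python3 - <<'E'
from h import *
to([0.6034,-0.079,0.016],90)
s=snap('wrist','w13')
to([0.6034,-0.079,0.016],90)
E
```

```text
t=23.17 p=[ 0.6028 -0.0796  0.0158] jaw=-90.01 tilt=0.01 gap=0.0510 F=[0.1 0.3 0.9] d_tool=[-0.0002  0.0006 -0.0006] turn=-0.0002
t=23.22 p=[ 0.6028 -0.0796  0.0159] jaw=-90.01 tilt=0.02 gap=0.0513 F=[-0.3 -0.1 -0. ] d_tool=[-0.0001  0.0006 -0.0006] turn=-0.0002
```

play_rows(plan=[[0,0.0005,0,0],[0,0,0,0],[0,0,0,0],[0,0,0,0],[0,0,0,0],[0,0,0,0],[0,0,0,0]], hand=0, force=40)

```text
t: 23.8
position: [0.6036, -0.0796, 0.0162]
ee_rot: [0.5, 0.5, 0.5, -0.5]
ft_force: [0.2, -0.7, 2.4]
finger_gap: 0.0201
```

```bash
python3 - <<'E'
from h import *
to([0.6034,-0.079,0.016],90)
s=snap('wrist','w14')
E
```

```text
t=23.80 p=[ 0.6036 -0.0796  0.0162] jaw=-90.01 tilt=0.05 gap=0.0201 F=[ 0.2 -0.7  2.4] d_tool=[ 0.0002 -0.0002 -0.0006] turn=-0.0002
```

View pics/w14.png

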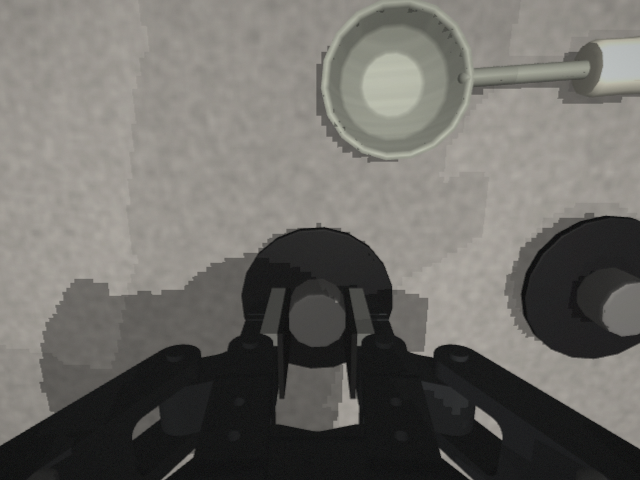

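play_rows(plan=[[-0.01,0,0,0],[-0.02,0,0,0],[-0.035,0,0,0],[-0.04,0,0,0],[-0.04,0,0,0],[-0.035,0,0,0],[-0.02,0,0,0],[-0.01,0,0,0],[0,0,0,0]])

```text
t: 24.6
position: [0.6047, -0.0799, 0.2292]
ee_rot: [0.502, 0.501, 0.498, -0.499]
ft_force: [0.9, -0.1, -0.9]
finger_gap: 0.0201
```

```bash
python3 - <<'E'
from h import *
to([0.574,0.247,0.22],90)
s=snap('wrist','w15')
s=snap('top','t15')
for p in([.574,.247,.155],[.574,.37,.155]): print(proj(s,p))
t=cv2.imread('pics/t15.png'); cv2.imwrite('pics/t15z.png',cv2.resize(t[170:300,60:250],None,fx=4,fy=4,interpolation=cv2.INTER_CUBIC))
E
```

```text
t=24.60 p=[ 0.6047 -0.0799  0.2292] jaw=-90.01 tilt=0.32 gap=0.0201 F=[ 0.9 -0.1 -0.9] d_tool=[ 0.0086 -0.0308 -0.3269] turn=-0.0002
[161.6723 205.336 ]
[106.4449 204.3932]
```

View pics/t15z.png

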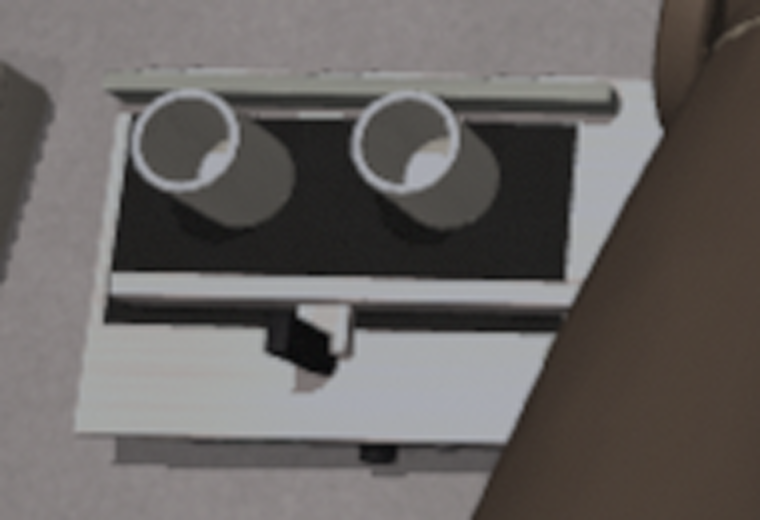

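View pics/w15.png

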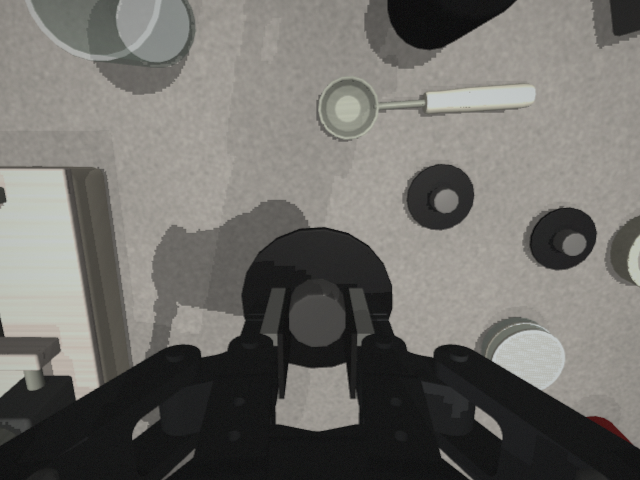

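play_rows(plan=[[0,-0.003,-0.02,0],[0,-0.004,-0.03,0],[0,-0.004,-0.04,0],[0,-0.004,-0.041,0],[0,-0.004,-0.041,0],[0,-0.004,-0.041,0],[0,-0.004,-0.041,0],[0,-0.003,-0.035,0],[0,0,-0.025,0],[0,0,-0.013,0],[0,0,0,0],[0,0,0,0]])

```text
t: 25.7
position: [0.5722, 0.2467, 0.2236]
ee_rot: [-0.5, -0.498, -0.501, 0.501]
ft_force: [-0.8, -0.2, -0.6]
finger_gap: 0.0203
```

play_rows(plan=[[0.01,0,0,0],[0.015,0,0,0],[0.015,0,0,0],[0.008,0,0,0],[0,0,0,0],[0,0,0,0],[0,0,0,0],[0,0,0,0]])

```text
t: 26.37
position: [0.5742, 0.2473, 0.179]
ee_rot: [0.5, 0.501, 0.499, -0.5]
ft_force: [-0.3, -0.3, 0.6]
finger_gap: 0.0199
```

```bash
python3 - <<'E'
from h import *
to([0.5735,0.247,0.1632],90)
s=snap('wrist','w16')
to([0.5735,0.247,0.1632],90)
E
```

```text
t=26.37 p=[0.5742 0.2473 0.179 ] jaw=-90.04 tilt=0.12 gap=0.0199 F=[-0.3 -0.3  0.6] d_tool=[ 0.0158 -0.0007  0.0003] turn=-0.0007
t=26.42 p=[0.5741 0.2475 0.179 ] jaw=-90.03 tilt=0.13 gap=0.0200 F=[-0.4 -0.  -0.8] d_tool=[ 0.0158 -0.0006  0.0005] turn=-0.0005
```

View pics/w16.png

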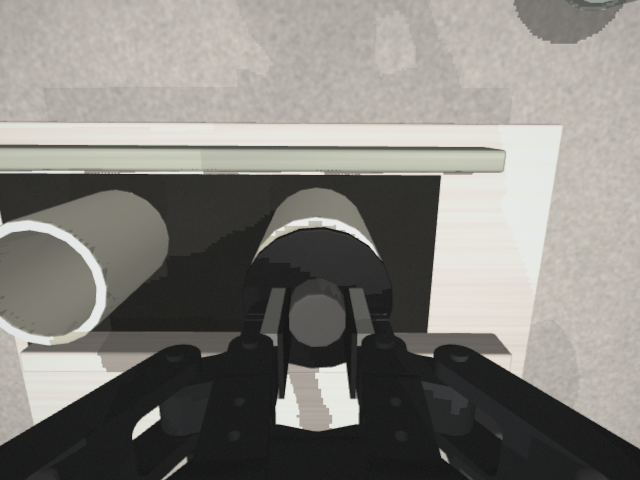

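play_rows(plan=[[0.003,0,0,0],[0.002,0,0,0],[0.002,0,0,0],[0.002,0,0,0],[0.002,0,0,0],[0.001,0,0,0],[0,0,0,0],[0,0,0,0],[0,0,0,0]])

```text
t: 27.17
position: [0.5732, 0.2475, 0.1658]
ee_rot: [-0.5, -0.5, -0.5, 0.5]
ft_force: [0.3, 0.6, -0.6]
finger_gap: 0.0201
```

```bash
python3 - <<'E'
from h import *
to([0.5735,0.247,0.1632],90)
E
```

```text
t=27.17 p=[0.5732 0.2475 0.1658] jaw=-90.01 tilt=0.00 gap=0.0201 F=[ 0.3  0.6 -0.6] d_tool=[0.0026 0.0003 0.0005] turn=-0.0002
```

play_rows(plan=[[0.001,0,0,0],[0.001,0,0,0],[0,0,0,0],[0,0,0,0],[0,0,0,0]])

```text
t: 27.58
position: [0.5732, 0.2474, 0.1637]
ee_rot: [-0.5, -0.5, -0.5, 0.5]
ft_force: [-0.5, -1.1, -0.5]
finger_gap: 0.0198
```

play_rows(plan=[[0.001,0,0,0],[0,0,0,0],[0,0,0,0],[0,0,0,0]])

```text
t: 27.92
position: [0.5734, 0.2475, 0.1631]
ee_rot: [0.5, 0.5, 0.5, -0.5]
ft_force: [-0.0, -0.1, 0.9]
finger_gap: 0.0201
```

play_rows(plan=[[0.001,0,0,0],[0,0,0,0],[0,0,0,0],[0,0,0,0]])

```text
t: 28.25
position: [0.5735, 0.2476, 0.1631]
ee_rot: [0.5, 0.5, 0.5, -0.5]
ft_force: [-1.7, -1.9, 5.2]
finger_gap: 0.0196
```

play_rows(plan=[[0,0,0,0],[0,0,0,0],[0,0,0,0],[0,0,0,0],[-0.01,0,0,0],[-0.02,0,0,0],[-0.03,0,0,0],[-0.015,0,0,0],[0,0,0,0],[0,0,0,0],[0,0,0,0]], hand=0.6)

```text
t: 29.17
position: [0.5725, 0.2472, 0.2359]
ee_rot: [-0.5, -0.5, -0.5, 0.501]
ft_force: [0.4, -1.2, -0.4]
finger_gap: 0.0512
```

```bash
python3 - <<'E'
from h import *
to([0.608,-0.189,0.22],90)
s=snap('wrist','w17')
s=snap('scene','s17')
E
```

```text
t=29.17 p=[0.5725 0.2472 0.2359] jaw=-90.02 tilt=0.10 gap=0.0512 F=[ 0.4 -1.2 -0.4] d_tool=[0.016  0.0357 0.4362] turn=-0.0003
```

View pics/w17.png

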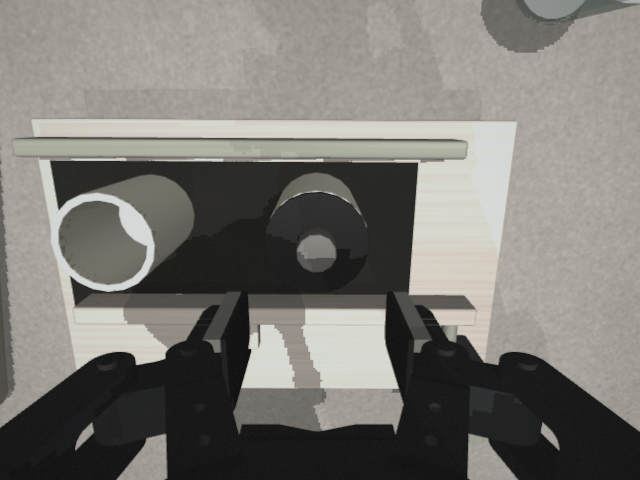

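play_rows(plan=[[0,0.003,0.02,0],[0,0.003,0.033,0],[0,0.003,0.041,0],[0,0.003,0.041,0],[0,0.003,0.041,0],[0,0.003,0.041,0],[0,0.003,0.041,0],[0,0.003,0.041,0],[0,0.003,0.041,0],[0,0.003,0.041,0],[0.01,0.003,0.033,0],[0.02,0.002,0.02,0]])

```text
t: 30.27
position: [0.6094, -0.1912, 0.2081]
ee_rot: [0.501, 0.501, 0.497, -0.5]
ft_force: [0.7, 0.2, 0.5]
finger_gap: 0.0512
```

play_rows(plan=[[0,0,0,0],[0,0,0,0],[0,0,0,0],[0,0,0,0]])

```text
t: 30.6
position: [0.6083, -0.1853, 0.2069]
ee_rot: [0.5, 0.5, 0.5, -0.5]
ft_force: [-0.6, 1.1, 0.2]
finger_gap: 0.0514
```

```bash
python3 - <<'E'
from h import *
to([0.608,-0.1888,0.016],90)
s=snap('wrist','w18')
print(proj(s,[.608,-.1888,.028]),nets.spot_point('lid1_mid',s)[:3])
E
```

```text
t=30.60 p=[ 0.6083 -0.1853  0.2069] jaw=-89.94 tilt=0.03 gap=0.0514 F=[-0.6  1.1  0.2] d_tool=[ 0.1909 -0.0003  0.0036] turn=0.0011
[321.734  209.5808] []
```

View pics/w18.png

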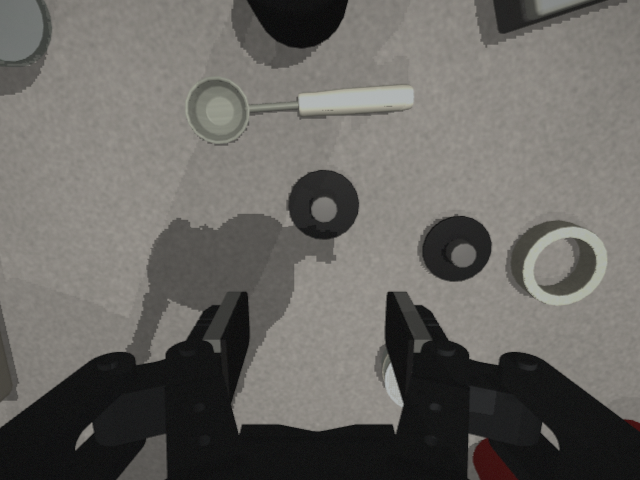

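play_rows(plan=[[0.02,0,0.002,0],[0.035,0,0.002,0],[0.04,0,0,0],[0.034,0,0,0],[0.022,0,0,0],[0.015,0,0,0],[0.008,0,0,0],[0.003,0,0,0],[0,0,0,0],[0,0,0,0],[0,0,0,0],[0,0,0,0]])

```text
t: 31.7
position: [0.6095, -0.1911, 0.0316]
ee_rot: [0.501, 0.501, 0.499, -0.5]
ft_force: [-0.4, -0.7, 0.0]
finger_gap: 0.0512
```

```bash
python3 - <<'E'
from h import *
to([0.608,-0.1895,0.016],90)
s=snap('wrist','w19')
print(proj(s,[.608,-.1895,.028]))
E
```

```text
t=31.70 p=[ 0.6095 -0.1911  0.0316] jaw=-90.01 tilt=0.19 gap=0.0512 F=[-0.4 -0.7  0. ] d_tool=[ 0.0156 -0.0015 -0.0016] turn=-0.0002
[313.3697 307.4201]
```

View pics/w19.png

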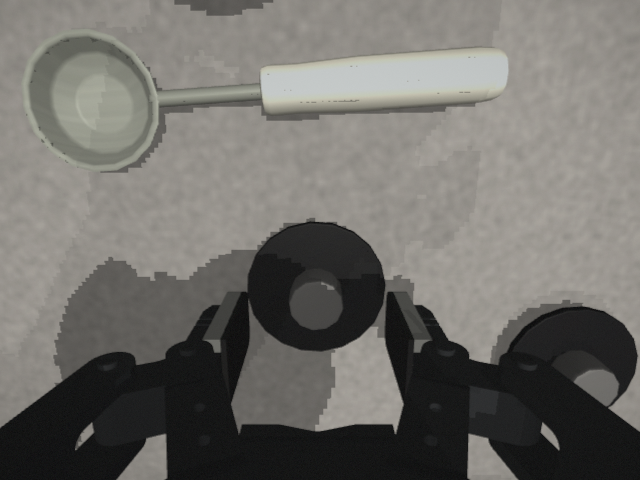

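play_rows(plan=[[0.006,0,0.0005,0],[0.005,0,0,0],[0.003,0,0,0],[0,0,0,0],[0,0,0,0],[0,0,0,0],[0,0,0,0],[0,0,0,0]])

```text
t: 32.42
position: [0.6083, -0.1911, 0.0159]
ee_rot: [0.5, 0.5, 0.5, -0.5]
ft_force: [0.3, -0.1, 0.0]
finger_gap: 0.051
```

play_rows(plan=[[0,0,0,0],[0,0,0,0],[0,0,0,0],[0,0,0,0],[0,0,0,0],[0,0,0,0],[0,0,0,0]], hand=0, force=40)

```text
t: 33.0
position: [0.6085, -0.1912, 0.0162]
ee_rot: [0.5, 0.5, 0.5, -0.5]
ft_force: [0.3, 0.4, 2.3]
finger_gap: 0.0201
```

```bash
python3 - <<'E'
from h import *
to([0.608,-0.1895,0.016],90)
s=snap('wrist','w20')
E
```

```text
t=33.00 p=[ 0.6085 -0.1912  0.0162] jaw=-90.02 tilt=0.05 gap=0.0201 F=[0.3 0.4 2.3] d_tool=[ 0.0002 -0.0005 -0.0017] turn=-0.0003
```

View pics/w20.png

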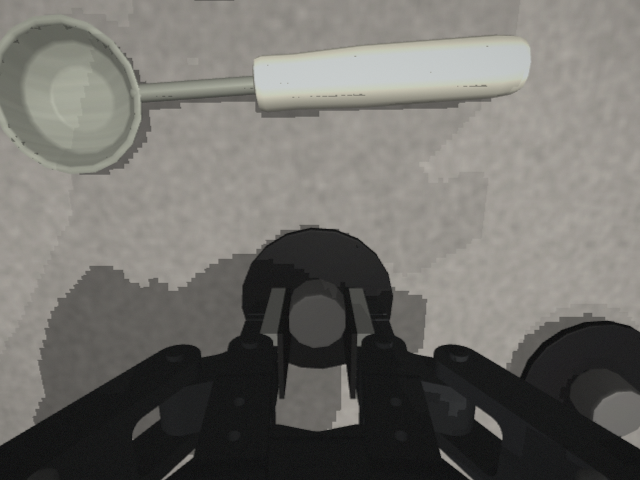

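play_rows(plan=[[-0.01,0,0,0],[-0.025,0,0,0],[-0.035,0,0,0],[-0.04,0,0,0],[-0.04,0,0,0],[-0.035,0,0,0],[-0.02,-0.002,-0.015,0],[-0.01,-0.003,-0.03,0],[0,-0.003,-0.041,0],[0,-0.003,-0.041,0],[0,-0.003,-0.041,0],[0,-0.003,-0.041,0]])

```text
t: 34.05
position: [0.5902, 0.0195, 0.2312]
ee_rot: [-0.5, -0.5, -0.5, 0.5]
ft_force: [1.0, -0.4, -0.9]
finger_gap: 0.0197
```

play_rows(plan=[[0,-0.003,-0.041,0],[0,-0.003,-0.041,0],[0,-0.003,-0.041,0],[0,-0.003,-0.041,0],[0,-0.003,-0.041,0],[0,-0.002,-0.041,0],[0,0,-0.041,0],[0,0,-0.032,0],[0,0,-0.022,0],[0,0,-0.012,0],[0,0,0,0],[0,0,0,0]])

```text
t: 35.05
position: [0.5738, 0.3703, 0.2304]
ee_rot: [-0.5, -0.499, -0.5, 0.5]
ft_force: [0.2, -1.1, -0.3]
finger_gap: 0.0197
```

```bash
python3 - <<'E'
from h import *
to([0.5735,0.37,0.1632],90)
s=snap('wrist','w21')
print(proj(s,(.5735,.37,.155)),proj(s,(.5735,.34,.155)),proj(s,(.5735,.40,.155)))
E
```

```text
t=35.05 p=[0.5738 0.3703 0.2304] jaw=-89.96 tilt=0.10 gap=0.0197 F=[ 0.2 -1.1 -0.3] d_tool=[ 0.0672 -0.0003  0.0002] turn=0.0007
[317.704  248.6104] [371.3792 248.6566] [264.008  248.5642]
```

View pics/w21.png

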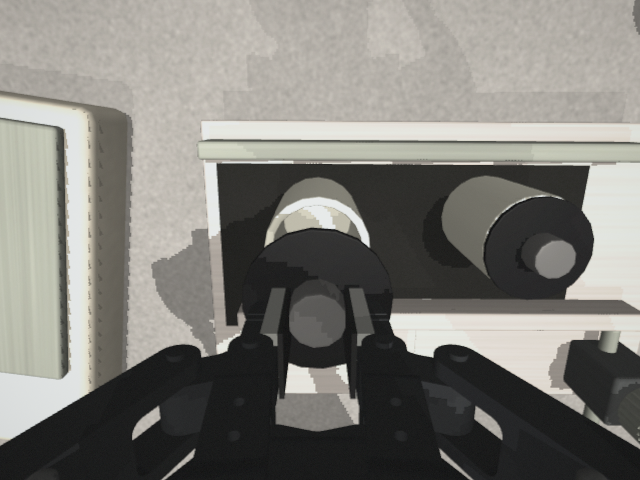

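play_rows(plan=[[0.01,0,0,0],[0.018,0,0,0],[0.014,0,0,0],[0.008,0,0,0],[0.004,0,0,0],[0.003,0,0,0],[0,0,0,0],[0,0,0,0],[0,0,0,0],[0,0,0,0]])

```text
t: 35.93
position: [0.5748, 0.3713, 0.1748]
ee_rot: [0.5, 0.501, 0.5, -0.499]
ft_force: [-0.0, -0.2, -0.5]
finger_gap: 0.0202
```

play_rows(plan=[[0.002,0,0,0],[0.002,0,0,0],[0.002,0,0,0],[0,0,0,0],[0,0,0,0],[0,0,0,0],[0,0,0,0]])

```text
t: 36.52
position: [0.5743, 0.371, 0.1678]
ee_rot: [0.5, 0.5, 0.5, -0.5]
ft_force: [-1.0, -0.5, -0.3]
finger_gap: 0.02
```

play_rows(plan=[[0.001,0,0.0005,0],[0.001,0,0,0],[0.001,0,0,0],[0,0,0,0],[0,0,0,0],[0,0,0,0]])

```text
t: 37.02
position: [0.5742, 0.3704, 0.1648]
ee_rot: [-0.5, -0.5, -0.5, 0.5]
ft_force: [-0.5, 0.1, -0.4]
finger_gap: 0.0199
```

play_rows(plan=[[0.001,0,0,0],[0.001,0,0,0],[0,0,0,0],[0,0,0,0],[0,0,0,0]])

```text
t: 37.43
position: [0.5744, 0.3705, 0.1632]
ee_rot: [0.5, 0.5, 0.5, -0.5]
ft_force: [-0.7, 0.2, 1.5]
finger_gap: 0.0199
```

play_rows(plan=[[0.001,0,0,0],[0,0,0,0],[0,0,0,0]])

```text
t: 37.68
position: [0.5745, 0.3706, 0.1631]
ee_rot: [0.5, 0.5, 0.5, -0.5]
ft_force: [-1.9, -1.6, 5.4]
finger_gap: 0.0202
```

play_rows(plan=[[0,0,0,0],[0,0,0,0],[0,0,0,0],[0,0,0,0],[-0.01,0,0,0],[-0.02,0,0,0],[-0.03,0,0,0],[-0.015,0,0,0],[0,0,0,0],[0,0,0,0],[0,0,0,0]], hand=0.6)

```text
t: 38.6
position: [0.5735, 0.37, 0.2356]
ee_rot: [-0.5, -0.499, -0.5, 0.501]
ft_force: [-1.5, 0.0, -1.1]
finger_gap: 0.0515
```

```bash
python3 - <<'E'
from h import *
to([0.461,0.309,0.22],90)
s=snap('wrist','w22')
s=snap('scene','s22')
t=cv2.imread('pics/s22.png'); cv2.imwrite('pics/s22z.png',cv2.resize(t[200:360,385:600],None,fx=3.5,fy=3.5,interpolation=cv2.INTER_CUBIC))
E
```

```text
t=38.60 p=[0.5735 0.37   0.2356] jaw=-90.01 tilt=0.11 gap=0.0515 F=[-1.5  0.  -1.1] d_tool=[ 0.0159 -0.1125  0.061 ] turn=-0.0002
```

View pics/w22.png

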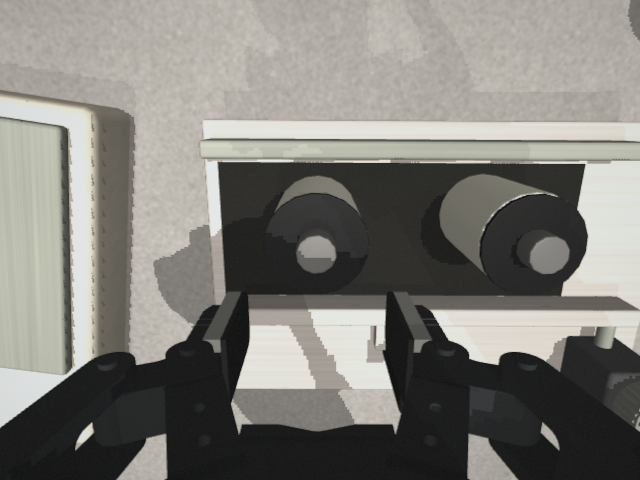

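View pics/s22z.png

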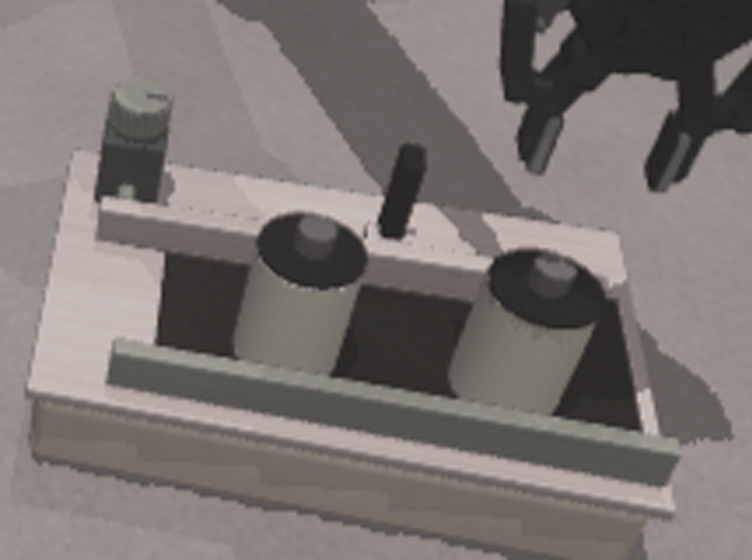

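play_rows(plan=[[0,-0.018,0.008,0],[0,-0.033,0.013,0],[0,-0.035,0.014,0],[0,-0.035,0.014,0],[0,-0.025,0.011,0],[0,-0.012,0.001,0],[0,0,0,0],[0,0,0,0],[0,0,0,0],[0,0,0,0]])

```text
t: 39.53
position: [0.4177, 0.3101, 0.2368]
ee_rot: [0.5, 0.5, 0.5, -0.5]
ft_force: [0.3, 0.5, 0.3]
finger_gap: 0.0511
```

```bash
python3 - <<'E'
from h import *
to([0.461,0.3095,0.122],90)
s=snap('wrist','w23')
print(nets.spot_point('bar_handle',s),nets.look_for('bar_handle',s), proj(s,(.4617,.3095,.151)),proj(s,(.4617,.3095,.139)))
E
```

```text
t=39.53 p=[0.4177 0.3101 0.2368] jaw=-90.03 tilt=0.06 gap=0.0511 F=[0.3 0.5 0.3] d_tool=[0.1149 0.0432 0.0006] turn=-0.0005
[{'uv': [316.9, 157.2], 'conf': 0.61}] [] [318.504 166.776] [318.4406 164.5161]
```

View pics/w23.png

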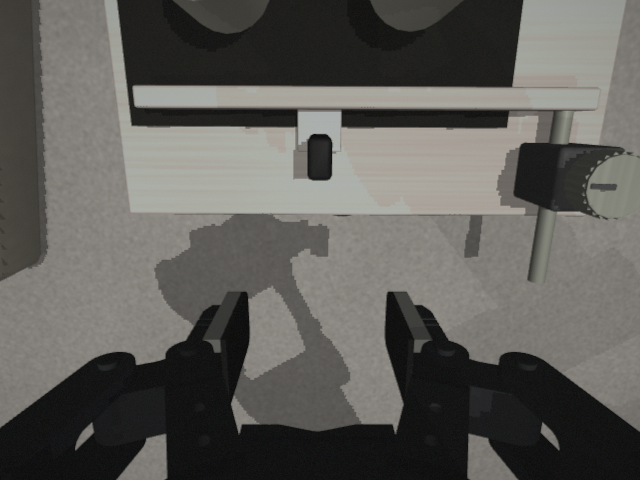

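```bash
python3 - <<'E'
from h import *
s=snap('wrist')
print(atz(s,(317,157.2),.139),atz(s,(319,134),.151),atz(s,(319,180),.151),atz(s,(319,180),.09), 'screw',atz(s,(612,185),.156),atz(s,(605,187),.156))
print('barface',atz(s,(366,87),.104),atz(s,(366,109),.104))
print(ray(s,(0,0))[0])
t=cv2.imread('pics/w23.png'); cv2.imwrite('pics/w23z.png',cv2.resize(t[80:220,270:380],None,fx=4,fy=4,interpolation=cv2.INTER_CUBIC))
E
```

```text
[0.4653 0.31   0.139 ] [0.4787 0.3089 0.151 ] [0.4538 0.3088 0.151 ] [0.4452 0.3085 0.09  ] screw [0.4518 0.1485 0.156 ] [0.4507 0.1521 0.156 ]
barface [0.506  0.2789 0.104 ] [0.4927 0.2785 0.104 ]
[0.486  0.31   0.3785]
```

View pics/w23z.png

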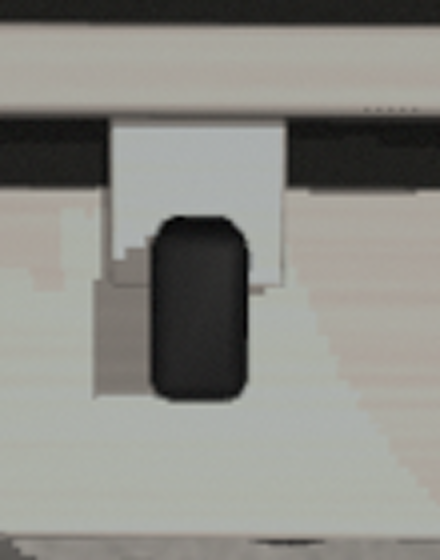

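play_rows(plan=[[0,0.015,0,0],[0,0.02,0.001,0],[0,0.0135,0,0],[0.02,0,0,0],[0.03,0,0,0],[0.03,0,0,0],[0.02,0,0,0],[0.01,0,0,0],[0.004,0,0,0],[0,0,0,0],[0,0,0,0],[0,0,0,0]])

```text
t: 40.73
position: [0.4662, 0.3093, 0.1246]
ee_rot: [0.5, 0.501, 0.5, -0.499]
ft_force: [-0.7, -0.0, 0.1]
finger_gap: 0.051
```

```bash
python3 - <<'E'
from h import *
to([0.4665,0.309,0.122],90)
s=snap('wrist','w24')
E
```

```text
t=40.73 p=[0.4662 0.3093 0.1246] jaw=-90.01 tilt=0.20 gap=0.0510 F=[-0.7 -0.   0.1] d_tool=[0.0026 0.0003 0.0003] turn=-0.0002
```

View pics/w24.png

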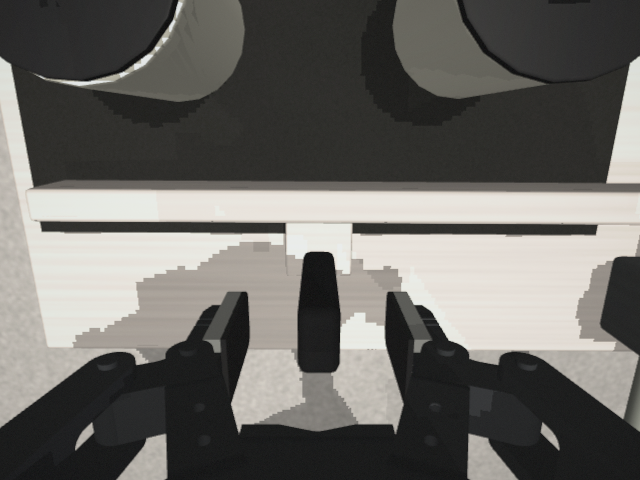

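play_rows(plan=[[0,0,0,0],[0,0,0,0],[0,0,0,0],[0,0,0,0],[0,0,0,0],[0,0,0,0],[0,0,0,0]], hand=0, force=60)

```text
t: 41.37
position: [0.4651, 0.3088, 0.1236]
ee_rot: [0.5, 0.501, 0.5, -0.5]
ft_force: [-1.4, -0.1, 5.2]
finger_gap: 0.013
```

play_rows(plan=[[0,0.002,0,0],[0,0.003,0,0],[0,0.003,0,0],[0,0.003,0,0],[0,0.003,0,0],[0,0.003,0,0],[0,0.003,0,0],[0,0.003,0,0],[0,0.003,0,0],[0,0.002,0,0],[0,0,0,0],[0,0,0,0]])

```text
t: 42.37
position: [0.4932, 0.3086, 0.1236]
ee_rot: [0.5, 0.5, 0.5, -0.5]
ft_force: [-0.0, -0.2, 5.0]
finger_gap: 0.013
```

```bash
python3 - <<'E'
from h import *
to([0.4665,0.309,0.122],90)
s=snap('wrist','w25')
E
```

```text
t=42.37 p=[0.4932 0.3086 0.1236] jaw=-90.03 tilt=0.05 gap=0.0130 F=[-0.  -0.2  5. ] d_tool=[ 0.0016 -0.0267 -0.0003] turn=-0.0005
```

View pics/w25.png

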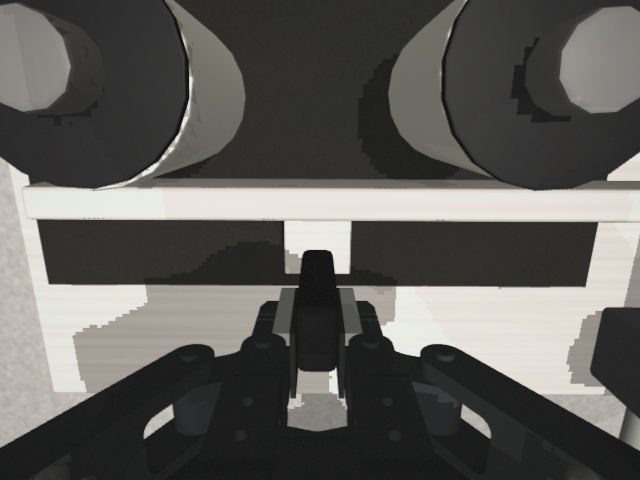

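play_rows(plan=[[0,0.0015,0,0],[0,0.0015,0,0],[0,0.0015,0,0],[0,0.0015,0,0],[0,0.0015,0,0],[0,0.0015,0,0],[0,0.0015,0,0],[0,0.0015,0,0],[0,0.0015,0,0],[0,0.0015,0,0],[0,0,0,0],[0,0,0,0]])

```text
t: 43.42
position: [0.5065, 0.3085, 0.1236]
ee_rot: [-0.499, -0.499, -0.5, 0.501]
ft_force: [-4.4, -0.8, 9.4]
finger_gap: 0.0128
```

play_rows(plan=[[0,0.001,0,0],[0,0.001,0,0],[0,0.001,0,0],[0,0.001,0,0],[0,0,0,0],[0,0,0,0]])

```text
t: 43.92
position: [0.5103, 0.3085, 0.1236]
ee_rot: [-0.499, -0.499, -0.501, 0.501]
ft_force: [-6.9, -1.3, 8.5]
finger_gap: 0.0125
```

```bash
python3 - <<'E'
from h import *
to([0.4665,0.309,0.122],90)
s=snap('wrist','w26')
s=snap('scene','s26')
t=cv2.imread('pics/s26.png'); cv2.imwrite('pics/s26z.png',cv2.resize(t[200:360,385:600],None,fx=3.5,fy=3.5,interpolation=cv2.INTER_CUBIC))
E
```

```text
t=43.92 p=[0.5103 0.3085 0.1236] jaw=-90.04 tilt=0.18 gap=0.0125 F=[-6.9 -1.3  8.5] d_tool=[ 0.0018 -0.0438 -0.0005] turn=-0.0007
```

View pics/w26.png

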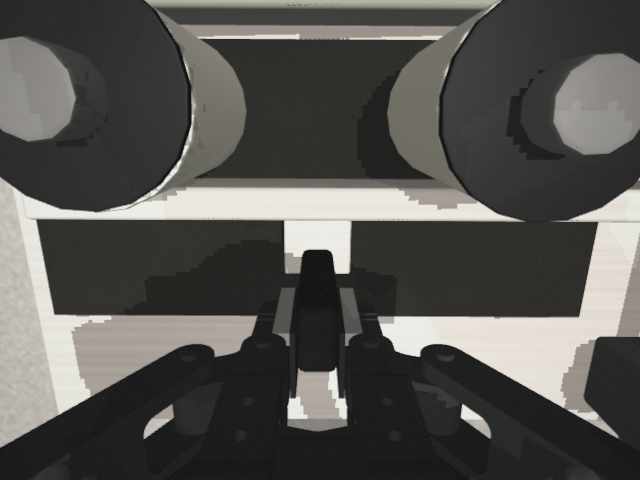

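View pics/s26z.png

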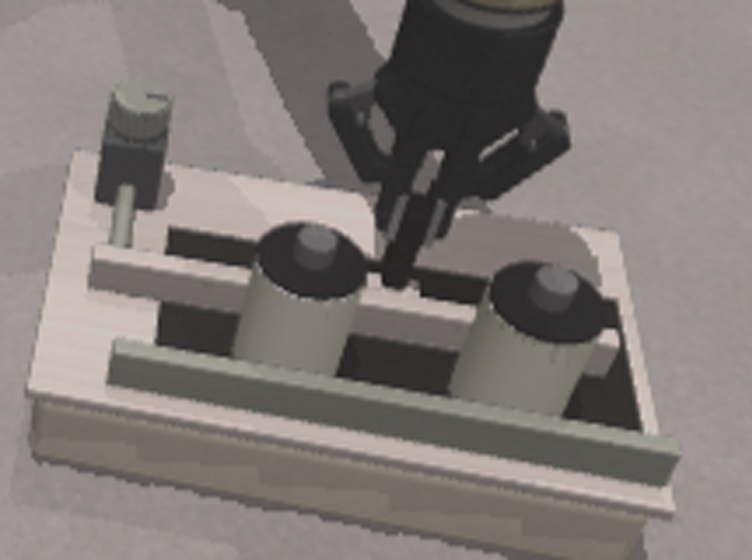

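play_rows(plan=[[0,0.001,0,0],[0,0.001,0,0],[0,0.001,0,0],[0,0,0,0],[0,0,0,0]])

```text
t: 44.43
position: [0.5132, 0.3085, 0.1236]
ee_rot: [-0.499, -0.499, -0.501, 0.501]
ft_force: [-6.1, -0.7, 8.6]
finger_gap: 0.0133
```

play_rows(plan=[[0,0.001,0,0],[0,0.001,0,0],[0,0,0,0],[0,0,0,0]])

```text
t: 44.77
position: [0.5133, 0.3085, 0.1236]
ee_rot: [-0.498, -0.498, -0.501, 0.502]
ft_force: [-11.0, -0.5, 12.4]
finger_gap: 0.0127
```

play_rows(plan=[[0,0.001,0,0],[0,0.001,0,0],[0,0,0,0],[0,0,0,0],[0,0,0,0]])

```text
t: 45.18
position: [0.5134, 0.3085, 0.1236]
ee_rot: [-0.497, -0.497, -0.502, 0.504]
ft_force: [-14.4, -0.3, 15.2]
finger_gap: 0.0128
```

```bash
python3 - <<'E'
from h import *
to([0.4665,0.309,0.122],90)
s=snap('wrist','w27')
s=snap('scene','s27')
t=cv2.imread('pics/s27.png'); cv2.imwrite('pics/s27z.png',cv2.resize(t[200:360,385:600],None,fx=3.5,fy=3.5,interpolation=cv2.INTER_CUBIC))
E
```

```text
t=45.18 p=[0.5134 0.3085 0.1236] jaw=-90.06 tilt=0.67 gap=0.0128 F=[-14.4  -0.3  15.2] d_tool=[ 0.0021 -0.0469 -0.0005] turn=-0.0010
```

View pics/w27.png

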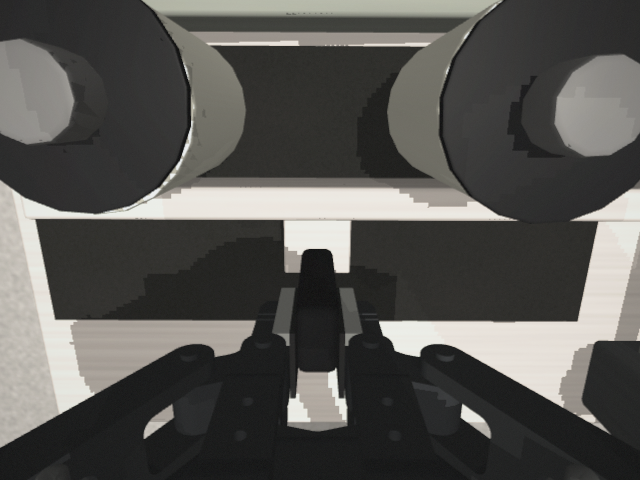

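View pics/s27z.png

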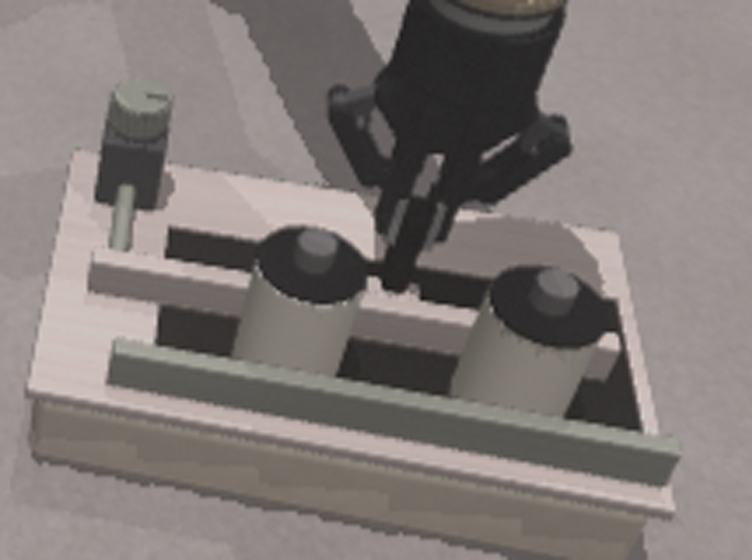

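play_rows(plan=[[0,0,0,0],[0,0,0,0],[0,0,0,0],[0,0,0,0],[0,0,0,0],[-0.015,0,0,0],[-0.03,0,0,0],[-0.03,0,0,0],[-0.03,-0.01,0.01,0],[-0.015,-0.01,0.01,0],[0,0,0,0],[0,0,0,0]], hand=0.6)

```text
t: 46.28
position: [0.4994, 0.2885, 0.2438]
ee_rot: [0.5, 0.501, 0.499, -0.499]
ft_force: [0.2, 0.6, -0.4]
finger_gap: 0.0512
```

```bash
python3 - <<'E'
from h import *
to([0.4525,0.146,0.24],90)
o=status.observe();print(np.array(o['qpos']),np.array(o['ft_torque']))
s=snap('wrist','w28');s=snap('top','t28')
t=cv2.imread('pics/t28.png'); cv2.imwrite('pics/t28z.png',cv2.resize(t[170:300,60:250],None,fx=4,fy=4,interpolation=cv2.INTER_CUBIC))
E
```

```text
t=46.28 p=[0.4994 0.2885 0.2438] jaw=-90.05 tilt=0.17 gap=0.0512 F=[ 0.2  0.6 -0.4] d_tool=[ 0.0035 -0.0468  0.1425] turn=-0.0008
[0.4483 0.2026 1.7399 0.0001 1.1962 2.0199] [ 0.0263  0.052  -0.0175]
```

View pics/w28.png

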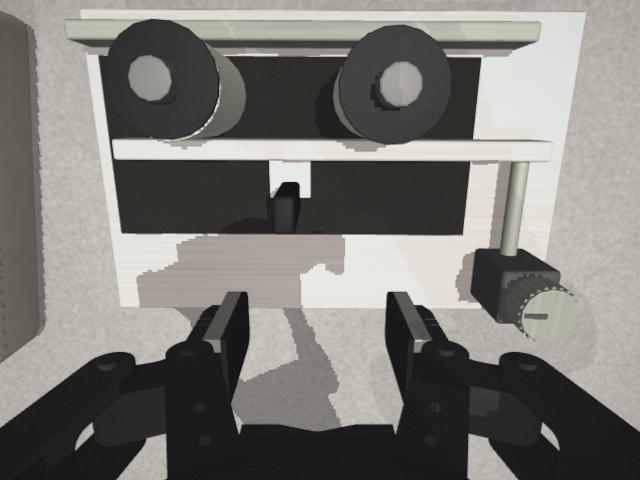

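View pics/t28z.png

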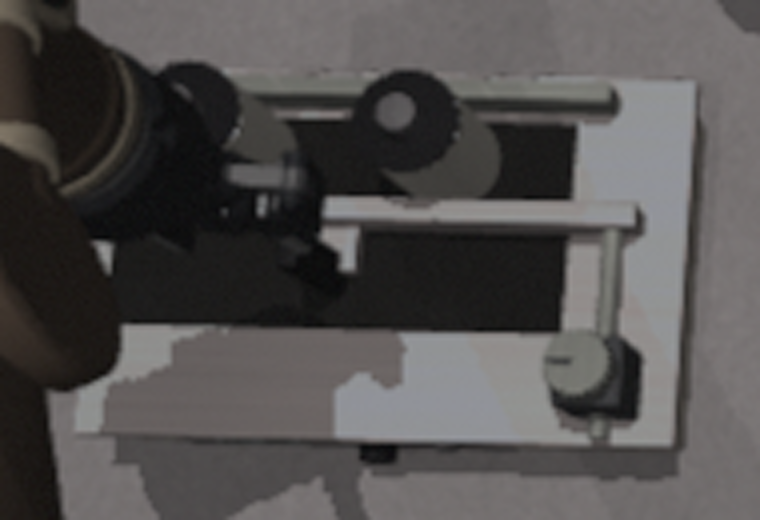

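```bash
python3 - <<'E'
from h import *
s=snap('wrist','w28');t=snap('top')
print(atz(s,(549.5,315),.156),atz(t,(60+579/4,170+362/4),.156))
im=cv2.imread('pics/w28.png'); cv2.imwrite('pics/w28z.png',cv2.resize(im[235:365,450:610],None,fx=4.5,fy=4.5,interpolation=cv2.INTER_CUBIC))
E
```

```text
[0.4521 0.1457 0.156 ] [0.451 0.142 0.156]
```

View pics/w28z.png

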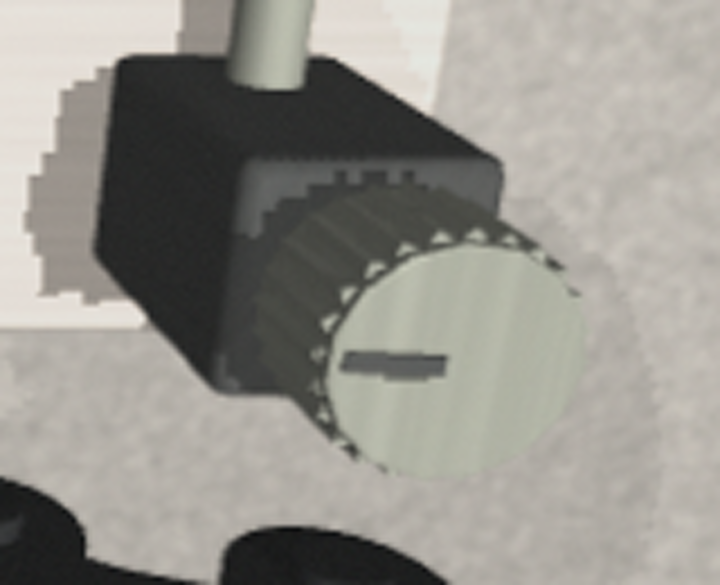

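play_rows(plan=[[0,-0.008,0.025,0],[0,-0.013,0.039,0],[0,-0.013,0.039,0],[0,-0.008,0.025,0],[0,-0.004,0.013,0],[0,0,0,-0.12],[0,0,0,-0.125],[0,0,0,-0.125],[0,0,0,-0.125],[0,0,0,-0.125],[0,0,0,-0.125],[0,0,0,-0.125]])

```text
t: 47.48
position: [0.4529, 0.1481, 0.2418]
ee_rot: [0.664, 0.241, 0.665, -0.241]
ft_force: [0.8, -0.0, 0.0]
finger_gap: 0.0515
```

play_rows(plan=[[0,0,0,-0.125],[0,0,0,-0.125],[0,0,0,-0.125],[0,0,0,-0.125],[0,0,0,-0.125],[0,0,0,-0.125],[0,0,0,-0.125],[0,0,0,-0.125],[0,0,0,-0.125],[0,0,0,-0.125],[0,0,0,-0.125],[0,0,0,-0.125]])

```text
t: 48.48
position: [0.4529, 0.1481, 0.2418]
ee_rot: [0.65, -0.277, 0.651, 0.277]
ft_force: [0.1, -0.5, 0.7]
finger_gap: 0.0511
```

play_rows(plan=[[0,0,0,-0.125],[0,0,0,-0.125],[0,0,0,-0.125],[0,0,0,-0.125],[0,0,0,-0.125],[0,0,0,-0.125],[0,0,0,-0.125],[0,0,0,-0.125],[0,0,0,-0.125],[0,0,0,-0.125],[0,0,0,-0.125],[0,0,0,0]])

```text
t: 49.48
position: [0.4528, 0.148, 0.2419]
ee_rot: [0.328, -0.626, 0.328, 0.627]
ft_force: [0.6, 0.1, -1.3]
finger_gap: 0.0517
```

```bash
python3 - <<'E'
from h import *
to([0.4525,0.146,0.138],135)
o=status.observe();print(np.array(o['qpos']))
s=snap('wrist','w29');t=snap('top','t29')
im=cv2.imread('pics/t29.png'); cv2.imwrite('pics/t29z.png',cv2.resize(im[170:300,60:250],None,fx=4,fy=4,interpolation=cv2.INTER_CUBIC))
E
```

```text
t=49.48 p=[0.4528 0.148  0.2419] jaw=124.70 tilt=0.07 gap=0.0517 F=[ 0.6  0.1 -1.3] d_tool=[ 0.1039  0.0013 -0.0016] turn=-0.1798
[ 0.2242  0.0068  1.9605  0.0006  1.1755 -1.9524]
```

View pics/w29.png

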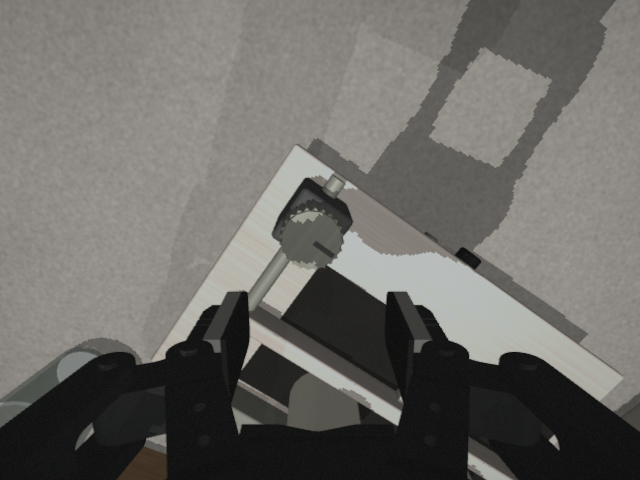

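```bash
python3 - <<'E'
from h import *
s=snap('wrist');t=snap('top')
im=s['img'][180:300,250:380,::-1]; cv2.imwrite('pics/w29z.png',cv2.resize(im,None,fx=4.5,fy=4.5,interpolation=cv2.INTER_CUBIC))
print(proj(s,(.4525,.146,.156)),[d for d in nets.spot_point('screw_grip',s)])
print(atz(s,(309,240),.156)); print(ray(s,(0,0))[0])
E
```

```text
[312.5595 244.2364] [{'uv': [312.9, 236.5], 'conf': 0.74}]
[0.4515 0.1428 0.156 ]
[0.3942 0.1086 0.384 ]
```

View pics/w29z.png

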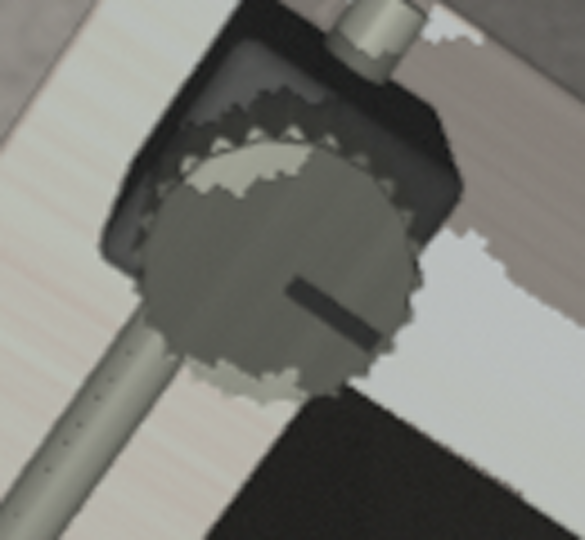

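```bash
python3 - <<'E'
from h import *
to([0.4512,0.1448,0.19],124.7)
E
```

```text
t=49.73 p=[0.4527 0.1476 0.2425] jaw=124.47 tilt=0.03 gap=0.0510 F=[ 0.4 -0.2 -0.2] d_tool=[ 0.0525  0.0028 -0.0015] turn=-0.0041
```

play_rows(plan=[[0.01,0.0015,-0.001,0],[0.02,0.0013,-0.0005,0],[0.015,0,0,0],[0.007,0,0,0],[0,0,0,0],[0,0,0,0],[0,0,0,0],[0,0,0,0]])

```text
t: 50.4
position: [0.4522, 0.1448, 0.1918]
ee_rot: [-0.329, 0.627, -0.328, -0.625]
ft_force: [-0.3, 0.2, 0.4]
finger_gap: 0.0512
```

```bash
python3 - <<'E'
from h import *
to([0.4512,0.1448,0.138],124.7)
s=snap('wrist','w30')
print(proj(s,(.4512,.1448,.156)),proj(s,pose()[0]))
E
```

```text
t=50.40 p=[0.4522 0.1448 0.1918] jaw=124.55 tilt=0.13 gap=0.0512 F=[-0.3  0.2  0.4] d_tool=[0.0538 0.0009 0.0006] turn=-0.0025
[315.8216 276.2693] [314.3298 312.7455]
```

View pics/w30.png

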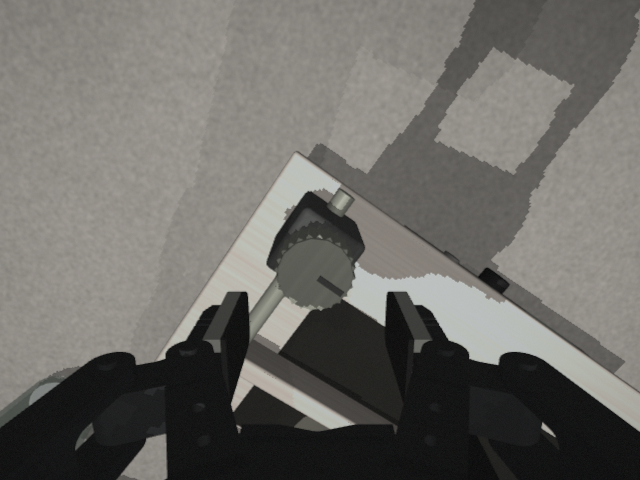

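play_rows(plan=[[0.01,0.001,0,0],[0.016,0.0008,0,0],[0.013,0,0,0],[0.008,0,0,0],[0.004,0,0,0],[0.0015,0,0,0],[0,0,0,0],[0,0,0,0],[0,0,0,0],[0,0,0,0]])

```text
t: 51.28
position: [0.4504, 0.1438, 0.139]
ee_rot: [-0.329, 0.626, -0.329, -0.626]
ft_force: [-0.3, -0.4, 0.2]
finger_gap: 0.0511
```

```bash
python3 - <<'E'
from h import *
to([0.4504,0.1443,0.138],124.5)
s=snap('wrist','w31')
print(proj(s,(.4504,.1443,.156)),proj(s,pose()[0]), np.array(status.observe()['ft_torque']))
E
```

```text
t=51.28 p=[0.4504 0.1438 0.139 ] jaw=124.56 tilt=0.08 gap=0.0511 F=[-0.3 -0.4  0.2] d_tool=[ 0.001  -0.0003  0.0004] turn=0.0011
[315.2248 336.4546] [314.4226 312.569 ] [-0.0334  0.0008  0.048 ]
```

View pics/w31.png

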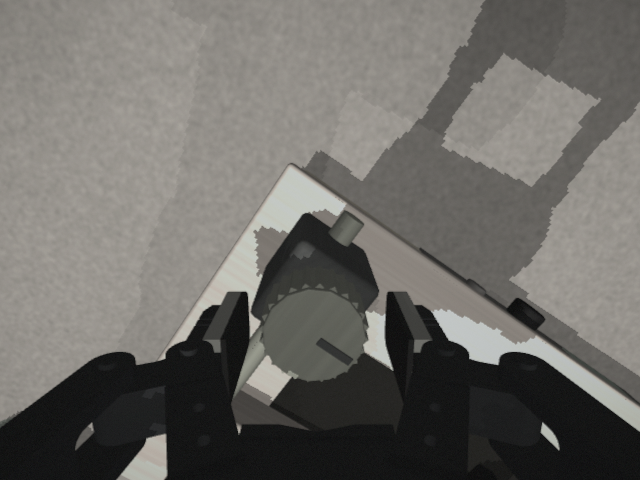

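play_rows(plan=[[0,0,0,0],[0,0,0,0],[0,0,0,0],[0,0,0,0],[0,0,0,0],[0,0,0,0]], hand=0, force=25)

```text
t: 51.83
position: [0.4508, 0.1427, 0.1391]
ee_rot: [-0.328, 0.627, -0.329, -0.625]
ft_force: [1.2, -5.0, 4.5]
finger_gap: 0.0348
```

```bash
cat >> h.py <<'E'
def tq(n=3):
    a=[]
    for i in range(n):
        o=status.observe(); a.append(np.r_[o['ft_force'],o['ft_torque']]); snap('top')
    p,R,o=pose()
    print('j6',round(float(o['qpos'][5]),4),'jaw',round(float(np.degrees(np.arctan2(R[1,2],R[0,2]))),2),'gap',o['finger_gap'],'F,T',np.mean(a,0),'p',p,'tau6',o['tau'][5])
E
python3 - <<'E'
from h import *
tq()
s=snap('wrist','w32')
E
```

```text
j6 -1.9572 jaw 124.6 gap 0.03475425745787343 F,T [ 0.5632 -5.0449  4.349  -0.8956 -0.214  -0.0306] p [0.4508 0.1427 0.1391] tau6 -0.003863826423184946
```

View pics/w32.png

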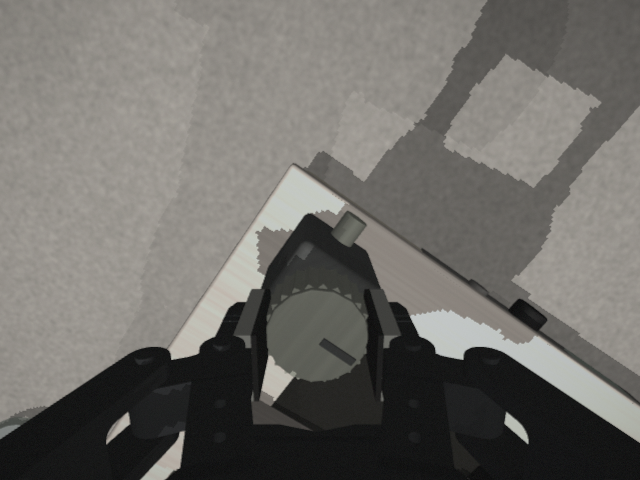

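play_rows(plan=[[0,0.0006,-0.001,0],[0,0,0,0],[0,0,0,0],[0,0,0,0]])

```text
t: 52.37
position: [0.4508, 0.1426, 0.1391]
ee_rot: [-0.329, 0.627, -0.328, -0.625]
ft_force: [1.1, -1.6, 4.3]
finger_gap: 0.0348
```

```bash
python3 - <<'E'
from h import *
tq()
E
```

```text
j6 -1.9596 jaw 124.57 gap 0.034743336090015176 F,T [ 0.8953 -1.6272  5.0736 -0.3957 -0.208  -0.0071] p [0.4508 0.1427 0.1391] tau6 -0.0011254133642069064
```

play_rows(plan=[[0,0,0,0.06],[0,0,0,0.1],[0,0,0,0.1],[0,0,0,0.1],[0,0,0,0.1],[0,0,0,0.1],[0,0,0,0.04],[0,0,0,0],[0,0,0,0]])

```text
t: 53.27
position: [0.4504, 0.1438, 0.1391]
ee_rot: [0.5, -0.5, 0.498, 0.501]
ft_force: [0.1, 1.6, 5.5]
finger_gap: 0.0348
```

```bash
python3 - <<'E'
from h import *
tq()
s=snap('wrist','w33')
E
```

```text
j6 -1.3594 jaw 90.14 gap 0.03522730956363293 F,T [-0.0712  1.5251  5.6803  0.0787 -0.0435 -0.04  ] p [0.4504 0.1438 0.1391] tau6 -0.04680930753238499
```

View pics/w33.png

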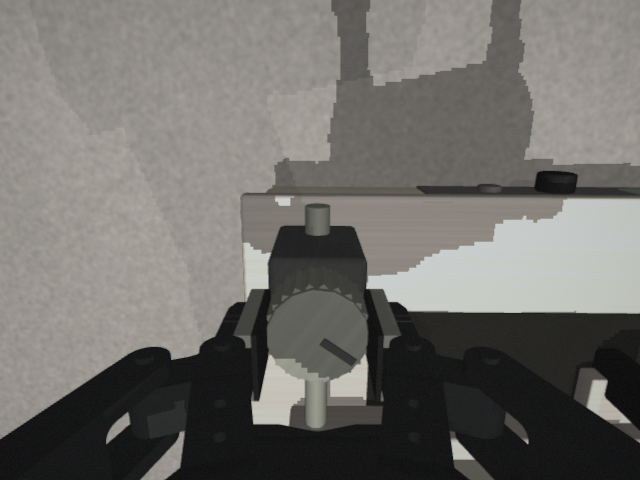

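play_rows(plan=[[0,0,0,0.08],[0,0,0,0.1],[0,0,0,0.1],[0,0,0,0.1],[0,0,0,0.1],[0,0,0,0.1],[0,0,0,0.1],[0,0,0,0.1],[0,0,0,0.08],[0,0,0,0.04],[0,0,0,0],[0,0,0,0]])

```text
t: 54.47
position: [0.4511, 0.1453, 0.1391]
ee_rot: [0.669, -0.232, 0.666, 0.235]
ft_force: [1.0, 5.9, 2.2]
finger_gap: 0.0349
```

```bash
python3 - <<'E'
from h import *
tq()
s=snap('wrist','w34')
E
```

```text
j6 -0.4594 jaw 38.5 gap 0.0352310977965594 F,T [ 1.5936  6.0547  2.8586  0.8591 -0.1182 -0.0211] p [0.4512 0.1453 0.1391] tau6 -0.03857863484881818
```

View pics/w34.png

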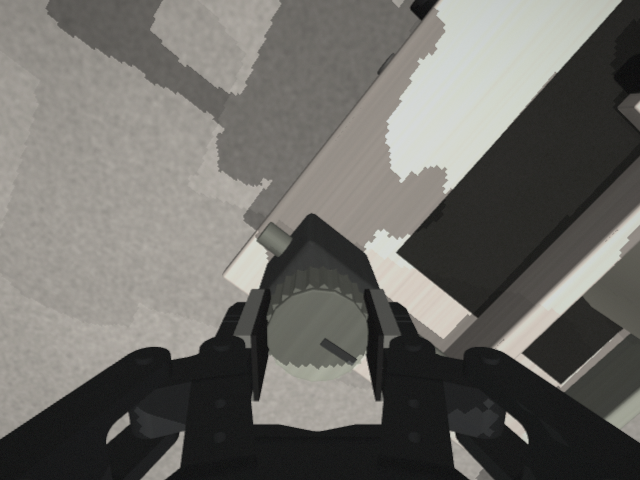

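play_rows(plan=[[0,0.0008,0.001,0],[0,0,0,0.08],[0,0,0,0.1],[0,0,0,0.1],[0,0,0,0.1],[0,0,0,0.1],[0,0,0,0.1],[0,0,0,0.1],[0,0,0,0.08],[0,0,0,0.04],[0,0,0,0],[0,0,0,0]])

```text
t: 55.67
position: [0.4527, 0.1459, 0.1391]
ee_rot: [0.708, 0.047, 0.704, -0.043]
ft_force: [5.0, 4.8, 0.3]
finger_gap: 0.0346
```

```bash
python3 - <<'E'
from h import *
tq()
s=snap('wrist','w35')
E
```

```text
j6 0.343 jaw -7.3 gap 0.03477534106133486 F,T [ 4.8411  4.0281  0.5517  0.7801 -0.6218 -0.0551] p [0.4527 0.1459 0.1391] tau6 -0.04039961029775441
```

View pics/w35.png

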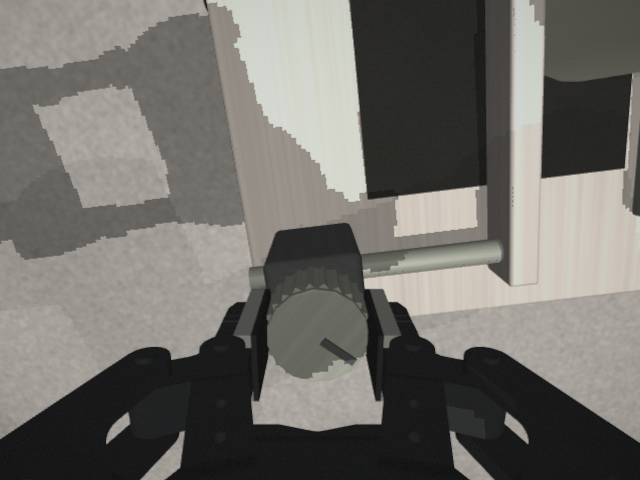

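play_rows(plan=[[0,0.0009,0.001,0],[0,0,0,0.06],[0,0,0,0.06],[0,0,0,0.06],[0,0,0,0.06],[0,0,0,0.06],[0,0,0,0],[0,0,0,0],[0,0,0,0]])

```text
t: 56.62
position: [0.4533, 0.1457, 0.1391]
ee_rot: [0.693, 0.151, 0.69, -0.148]
ft_force: [2.9, 3.1, 2.1]
finger_gap: 0.0351
```

```bash
python3 - <<'E'
from h import *
tq()
E
```

```text
j6 0.6438 jaw -24.44 gap 0.03464938734354352 F,T [ 3.7888  2.3584  2.1987  0.4653 -0.5775 -0.0417] p [0.4533 0.1457 0.1391] tau6 -0.04294001148082316
```

play_rows(plan=[[0,0,0,0.05],[0,0,0,0.05],[0,0,0,0],[0,0,0,0],[0,0,0,0]])

```text
t: 57.18
position: [0.4535, 0.1456, 0.1391]
ee_rot: [0.684, 0.185, 0.681, -0.183]
ft_force: [4.6, 2.5, 2.1]
finger_gap: 0.0351
```

```bash
python3 - <<'E'
from h import *
tq()
E
```

```text
j6 0.7438 jaw -30.17 gap 0.034958553016918054 F,T [ 4.4518  2.1794  2.1305  0.4262 -0.6374 -0.0131] p [0.4535 0.1456 0.1391] tau6 -0.04304786561988294
```

play_rows(plan=[[0,0,0,0.05],[0,0,0,0.05],[0,0,0,0],[0,0,0,0],[0,0,0,0]])

```text
t: 57.75
position: [0.4537, 0.1455, 0.1391]
ee_rot: [0.674, 0.219, 0.671, -0.216]
ft_force: [4.9, 1.3, 1.5]
finger_gap: 0.035
```

```bash
python3 - <<'E'
from h import *
tq()
E
```

```text
j6 0.8438 jaw -35.89 gap 0.03495266802514129 F,T [ 4.9096  1.5633  1.4308  0.4038 -0.7114 -0.0353] p [0.4537 0.1455 0.1391] tau6 -0.04297951818443835
```

play_rows(plan=[[0,0,0.0008,0.05],[0,0,0,0.05],[0,0,0,0],[0,0,0,0],[0,0,0,0]])

```text
t: 58.32
position: [0.4538, 0.1454, 0.1391]
ee_rot: [0.662, 0.253, 0.66, -0.25]
ft_force: [4.0, 3.1, 2.7]
finger_gap: 0.0348
```

```bash
python3 - <<'E'
from h import *
tq()
E
```

```text
j6 0.9424 jaw -41.63 gap 0.03478827430842077 F,T [ 4.2197  2.8879  2.9248  0.5418 -0.5481  0.01  ] p [0.4539 0.1454 0.1391] tau6 -0.016163424588739872
```

play_rows(plan=[[0,0,0,0.05],[0,0,0,0.05],[0,0,0,0],[0,0,0,0],[0,0,0,0]])

```text
t: 58.88
position: [0.4527, 0.1441, 0.1391]
ee_rot: [0.648, 0.284, 0.647, -0.283]
ft_force: [2.0, -0.5, 5.5]
finger_gap: 0.0351
```

```bash
python3 - <<'E'
from h import *
tq()
E
```

```text
j6 1.042 jaw -47.28 gap 0.03492609159873516 F,T [ 1.5791 -0.5129  5.8105 -0.1157 -0.1505  0.1063] p [0.4528 0.1441 0.1391] tau6 0.10722306556999683
```

```bash
python3 - <<'E'
from h import *
tq()
s=snap('wrist','w36')
E
```

```text
j6 1.0421 jaw -47.28 gap 0.03503476505751788 F,T [ 1.7578 -0.9574  6.061  -0.0874 -0.1627  0.0871] p [0.4528 0.1441 0.1391] tau6 0.10794710135087371
```

View pics/w36.png

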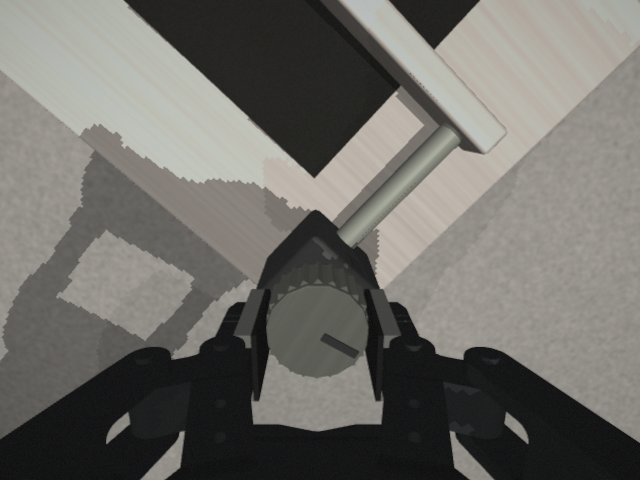

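play_rows(plan=[[0,0,0,0.05],[0,0,0,0],[0,0,0,0],[0,0,0,0]])

```text
t: 59.57
position: [0.4521, 0.1435, 0.139]
ee_rot: [0.641, 0.299, 0.64, -0.3]
ft_force: [0.8, -2.1, 7.4]
finger_gap: 0.0348
```

```bash
python3 - <<'E'
from h import *
tq()
E
```

```text
j6 1.0923 jaw -50.15 gap 0.034868508584732755 F,T [ 0.523  -2.5437  7.4737 -0.3752  0.1115  0.0252] p [0.4521 0.1435 0.139 ] tau6 0.0022050056577427313
```

```bash
python3 - <<'E'
from h import *
s=snap('wrist','w37'); a=cv2.imread('pics/w35.png')[270:400,240:400];b=cv2.imread('pics/w36.png')[270:400,240:400];c=cv2.imread('pics/w37.png')[270:400,240:400]
cv2.imwrite('pics/cmp.png',cv2.resize(np.hstack([a,b,c]),None,fx=1.6,fy=1.6,interpolation=cv2.INTER_CUBIC))
for n in ('w32','w33','w34','w35','w36','w37'):
    g=cv2.cvtColor(cv2.imread(f'pics/{n}.png'),cv2.COLOR_BGR2GRAY)[325:370,312:362]
    med=np.median(g); m=(g<med-25).astype(np.uint8)
    k,l,st,ce=cv2.connectedComponentsWithStats(m)
    for i in range(1,k):
        if 60<st[i,4]<500:
            pts=np.argwhere(l==i)[:,::-1].astype(np.float32); 
            v=cv2.fitLine(pts,2,0,.01,.01).ravel(); print(n,st[i],ce[i]+[312,325],np.degrees(np.arctan2(v[1],v[0])))
tq(5)
E
```

```text
w32 [  7  13  37  28 343] [337.105  351.5569] 33.427826
w33 [  8  14  37  27 342] [337.8246 351.7193] 33.191437
w34 [  8  13  37  25 320] [337.1375 350.6625] 31.813738
w35 [  8  13  36  23 298] [336.2181 349.9597] 31.052948
w36 [  9   9  38  24 342] [339.2807 345.4035] 27.750496
w37 [  9   6  39  24 347] [340.0346 342.2248] 25.087145
j6 1.0924 jaw -50.15 gap 0.03477502180384394 F,T [-0.0592 -2.5884  7.8893 -0.3395  0.0751  0.0092] p [0.452  0.1435 0.139 ] tau6 0.0030008448811713606
```

View pics/cmp.png

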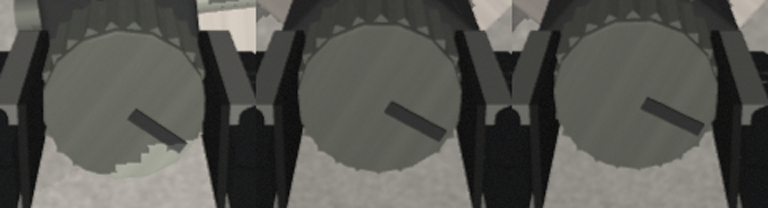

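play_rows(plan=[[0,0,0,0],[0,0,0,0],[0,0,0,0],[0,0,0,0],[0,0,0,0],[0,0,0,0]], hand=0.6)

```text
t: 60.52
position: [0.4514, 0.144, 0.1379]
ee_rot: [0.64, 0.3, 0.641, -0.3]
ft_force: [0.3, -0.2, -0.7]
finger_gap: 0.0512
```

```bash
cat >> h.py <<'E'
def tick(s,c):
    """tick end points -> world angle; c approx screw centre"""
    g=cv2.cvtColor(s['img'],cv2.COLOR_RGB2GRAY); u0,v0=proj(s,(*c,.156)).astype(int)
    G=g[v0-40:v0+41,u0-46:u0+47]; m=(G<np.median(g[v0-10:v0+10,u0-20:u0+5])-22).astype(np.uint8)
    k,l,st,ce=cv2.connectedComponentsWithStats(m)
    for i in range(1,k):
        if 150<st[i,4]<600 and max(st[i,2:4])<50:
            pts=np.argwhere(l==i)[:,::-1]+[u0-46,v0-40]
            W=np.array([atz(s,p,.156)[:2] for p in pts]); mu=W.mean(0); w,V=np.linalg.eigh(np.cov((W-mu).T)); d=V[:,1]
            if d@(mu-c)<0: d=-d
            print('tick area',st[i,4],'mid',mu,'len',4*np.sqrt(w[1]),'ang',np.degrees(np.arctan2(d[1],d[0])))
E
python3 - <<'E'
from h import *
tq()
s=snap('wrist','w38'); tick(s,np.array([.4515,.144]))
E
```

```text
j6 1.0926 jaw -50.19 gap 0.05122473556020492 F,T [ 0.2555 -0.12   -0.344  -0.0181  0.0057  0.0242] p [0.4518 0.144  0.1382] tau6 -8.641767408335e-05
tick area 358 mid [0.4533 0.1355] len 0.016338037699239687 ang -78.33602685726207
```

View pics/w38.png

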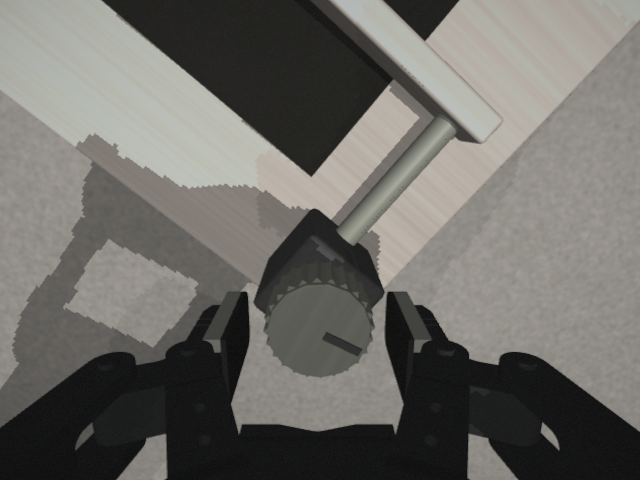

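```bash
python3 - <<'E'
from h import *
s=snap('wrist'); c=atz(s,(319.5,331.5),.156); print(c)
to([c[0],c[1],.138],-50.2)
# tick from initial scene in top view for cross-check
for n in ('w28',):
    pass
E
```

```text
[0.4521 0.1443 0.156 ]
t=60.77 p=[0.4518 0.144  0.1383] jaw=-50.19 tilt=0.00 gap=0.0514 F=[0.1 0.5 0.3] d_tool=[ 0.0003  0.0004 -0.    ] turn=0.0001
```

play_rows(plan=[[0,0,0,0],[0,0,0,0],[0,0,0,0],[0,0,0,0],[0,0,0,0],[0,0,0,0]], hand=0, force=60)

```text
t: 61.27
position: [0.4523, 0.1437, 0.1388]
ee_rot: [0.641, 0.3, 0.64, -0.3]
ft_force: [-0.5, -3.0, 5.2]
finger_gap: 0.0336
```

```bash
python3 - <<'E'
from h import *
tq()
s=snap('wrist','w39'); tick(s,np.array([.4518,.144]))
E
```

```text
j6 1.0927 jaw -50.18 gap 0.03408314724814972 F,T [-0.5666 -3.4723  5.4094 -0.6055  0.0781  0.0103] p [0.4523 0.1437 0.1387] tau6 0.01518865639809519
tick area 354 mid [0.4533 0.1355] len 0.0162917533763591 ang -77.98615988071295
```

play_rows(plan=[[0,0,0,0.05],[0,0,0,0],[0,0,0,0],[0,0,0,0]])

```text
t: 61.8
position: [0.4532, 0.1444, 0.1388]
ee_rot: [0.634, 0.316, 0.632, -0.315]
ft_force: [3.5, -1.4, 2.4]
finger_gap: 0.0341
```

```bash
python3 - <<'E'
from h import *
tq()
s=snap('wrist','w40'); tick(s,np.array([.4518,.144]))
E
```

```text
j6 1.1423 jaw -53.05 gap 0.03367587904856004 F,T [ 3.3447 -1.0687  2.4969 -0.1381 -0.6655 -0.0355] p [0.4532 0.1443 0.1388] tau6 -0.02942542894743383
tick area 351 mid [0.4535 0.1355] len 0.016331321970106012 ang -77.4657858296052
```

play_rows(plan=[[0,0,0,0.05],[0,0,0,0.05]])

```text
t: 62.17
position: [0.4543, 0.1449, 0.1389]
ee_rot: [0.618, 0.349, 0.614, -0.345]
ft_force: [12.6, 5.6, -4.0]
finger_gap: 0.0338
```

```bash
python3 - <<'E'
from h import *
for i in range(4):
    o=status.observe(); print(np.array(o['tau'])[5],np.array(o['ft_torque']),np.array(o['ft_force']),np.array(o['qpos'])[5],o['qd'][5],np.array(o['position']))
    s=snap('wrist','w41')
    tick(s,np.array([.4518,.144]))
E
```

```text
0.3285149484872818 [ 0.9845 -2.2756 -0.0084] [12.6351  5.6331 -4.0391] 1.2429885746595732 0.5983911385649343 [0.4543 0.1449 0.1389]
tick area 357 mid [0.4534 0.1355] len 0.01621794006949365 ang -78.07329195374878
0.02066355140414089 [ 0.3509 -1.5148 -0.0664] [ 7.9715  1.8968 -0.7298] 1.2460703123471544 -0.08522232369920289 [0.4547 0.1451 0.1388]
tick area 359 mid [0.4534 0.1355] len 0.016294014612332763 ang -77.61763764222404
0.10740605648607016 [ 0.3098 -1.4106 -0.0707] [ 8.863   1.3898 -1.4071] 1.243313300973152 -0.028942205394166056 [0.4547 0.1452 0.1388]
tick area 357 mid [0.4535 0.1354] len 0.016333533672087886 ang -77.41663843043132
-0.008587849151808769 [ 0.357  -1.4689 -0.0277] [ 7.7045  2.4952 -1.5853] 1.2425914401361735 -0.006782675676401339 [0.4547 0.1452 0.1388]
tick area 357 mid [0.4535 0.1355] len 0.016333201835227164 ang -77.37914160308472
```

View pics/w41.png

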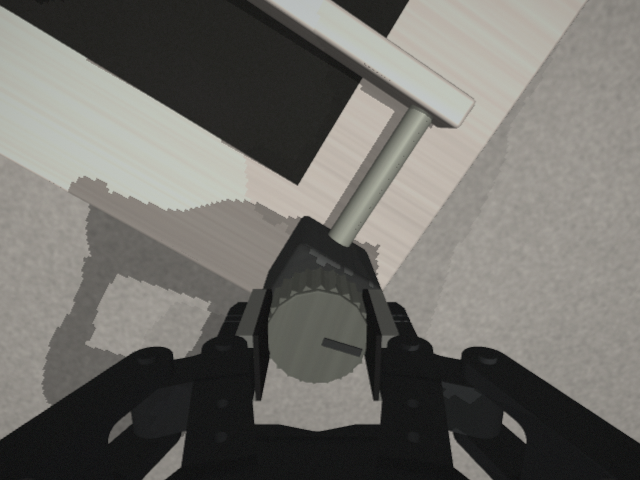

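play_rows(plan=[[0,0,0,0],[0,0,0,0],[0,0,0,0],[0,0,0,0],[0,0,0,0],[0,0,0,0]], hand=0.6)

```text
t: 62.87
position: [0.4512, 0.144, 0.138]
ee_rot: [0.616, 0.347, 0.616, -0.347]
ft_force: [-0.3, 0.0, -0.4]
finger_gap: 0.0511
```

```bash
python3 - <<'E'
from h import *
tq()
s=snap('wrist','w42'); tick(s,np.array([.452,.144]))
c=atz(s,(319.5,331.5),.156); to([.452,.1441,.138])
E
```

```text
j6 1.2427 jaw -58.79 gap 0.05147414545635933 F,T [ 0.0394 -0.32    0.1345  0.0243  0.0231  0.0548] p [0.4517 0.144  0.1382] tau6 -0.00012131963103456656
tick area 362 mid [0.4533 0.1355] len 0.01632962738196229 ang -78.12526338744426
t=63.07 p=[0.4518 0.144  0.1383] jaw=-58.79 tilt=0.01 gap=0.0510 F=[ 1.  -0.5 -0. ] d_tool=[0.0003 0.0003 0.    ]
```

View pics/w42.png

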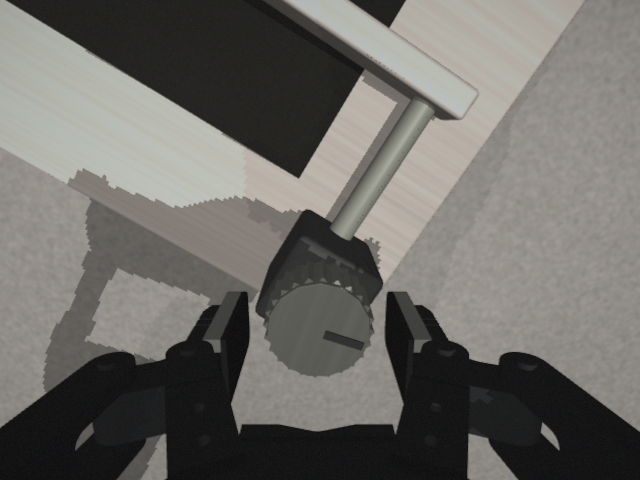

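```bash
python3 - <<'E'
import cv2,numpy as np
J=dict(w31=124.56,w32=124.6,w33=90.14,w34=38.5,w35=-7.3,w36=-47.28,w37=-50.15,w38=-50.19,w39=-50.18,w40=-53.05,w41=-58.79,w42=-58.79)
for n in J:
    g=cv2.cvtColor(cv2.imread(f'pics/{n}.png'),cv2.COLOR_BGR2GRAY)[320:372,310:366]
    m=(g<np.median(g)-25).astype(np.uint8)
    k,l,st,ce=cv2.connectedComponentsWithStats(m)
    for i in range(1,k):
        if 200<st[i,4]<450:
            pts=np.argwhere(l==i)[:,::-1].astype(np.float32)
            v=cv2.fitLine(pts,2,0,.01,.01).ravel(); a=np.degrees(np.arctan2(v[1],v[0])); print(n,st[i,4],(ce[i]+[310,320]).round(1),round(a,2),'world~',round(J[n]-a,2))
E
```

```text
w31 345 [334.  351.1] 33.15 world~ 91.41
w31 211 [358.9 364.4] -49.98 world~ 174.54
w32 343 [337.1 351.6] 33.43 world~ 91.17
w33 344 [337.8 351.7] 33.29 world~ 56.85
w34 320 [337.1 350.7] 31.81 world~ 6.69
w35 300 [336.1 349.9] 31.18 world~ -38.48
w36 345 [339.2 345.3] 27.78 world~ -75.06
w37 347 [340.  342.2] 25.09 world~ -75.24
w38 351 [341.7 343.7] 25.4 world~ -75.59
w39 348 [339.8 343.1] 25.14 world~ -75.32
w40 349 [340.6 344.6] 21.7 world~ -74.75
w41 348 [341.4 346.7] 16.7 world~ -75.49
w42 355 [343.1 340. ] 17.43 world~ -76.22
```

play_rows(plan=[[0,0.0002,0,0.1],[0,0,0,0.1],[0,0,0,0.1],[0,0,0,0.1],[0,0,0,0.1],[0,0,0,0.045],[0,0,0,0],[0,0,0,0],[0,0,0,0]])

```text
t: 63.82
position: [0.4521, 0.1441, 0.1383]
ee_rot: [0.5, 0.5, 0.5, -0.5]
ft_force: [0.1, 0.0, -0.1]
finger_gap: 0.0512
```

play_rows(plan=[[0,0,0,0],[0,0,0,0],[0,0,0,0],[0,0,0,0],[0,0,0,0],[0,0,0,0],[0,0,0,0]], hand=0, force=40)

```text
t: 64.4
position: [0.452, 0.1439, 0.1385]
ee_rot: [0.5, 0.5, 0.5, -0.5]
ft_force: [-1.6, -2.7, 5.2]
finger_gap: 0.0342
```

```bash
python3 - <<'E'
from h import *
tq()
s=snap('wrist','w43'); tick(s,np.array([.452,.144]))
E
```

```text
j6 1.7877 jaw -89.99 gap 0.03455501879320147 F,T [-1.5904 -2.112   5.5605 -0.4814  0.2975  0.057 ] p [0.4521 0.1439 0.1386] tau6 0.05046886042691767
tick area 370 mid [0.4533 0.1353] len 0.01617319472080891 ang -78.191084868324
```

View pics/w43.png

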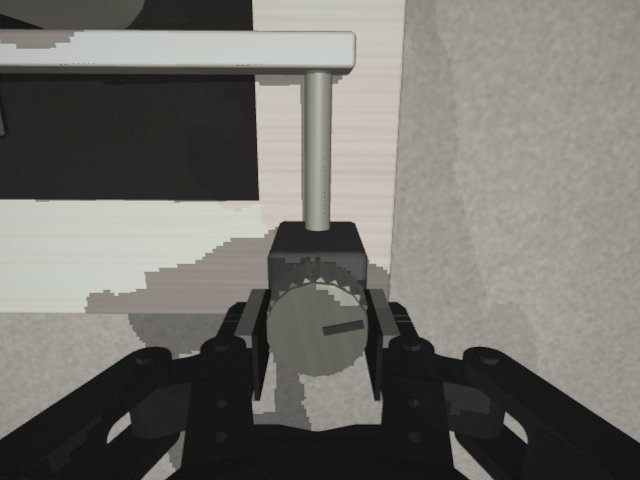

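Gripped away from the post's diagonal, with the tick at −78.2° as before. A slow small forward test comes next.

play_rows(plan=[[0,0,0,0.015],[0,0,0,0.015],[0,0,0,0]])

```text
t: 64.85
position: [0.4527, 0.1439, 0.1386]
ee_rot: [0.493, 0.508, 0.492, -0.507]
ft_force: [-0.0, -2.7, 4.0]
finger_gap: 0.0341
```

```bash
python3 - <<'E'
from h import *
tq(2)
s=snap('wrist','w44'); tick(s,np.array([.452,.144]))
E
```

```text
j6 1.8179 jaw -91.73 gap 0.03448204904832239 F,T [ 0.1662 -2.9076  4.2094 -0.5954 -0.0108 -0.0225] p [0.4527 0.1439 0.1386] tau6 -0.022564666578546166
tick area 369 mid [0.4534 0.1353] len 0.01613744075535798 ang -77.86709387205339
```

play_rows(plan=[[0,0,0,0.015],[0,0,0,0.015],[0,0,0,0]])

```text
t: 65.25
position: [0.4532, 0.1438, 0.1386]
ee_rot: [0.485, 0.516, 0.484, -0.515]
ft_force: [3.0, -4.1, 2.7]
finger_gap: 0.0343
```

```bash
python3 - <<'E'
from h import *
tq(2)
s=snap('wrist','w45'); tick(s,np.array([.452,.144]))
E
```

```text
j6 1.849 jaw -93.52 gap 0.03447267255657292 F,T [ 2.6503 -4.2868  2.4662 -0.8787 -0.4946 -0.0268] p [0.4532 0.1439 0.1386] tau6 -0.008435336058028042
tick area 370 mid [0.4534 0.1353] len 0.01621409408031377 ang -77.89509205417198
```

play_rows(plan=[[0,0,0,-0.02],[0,0,0,-0.02],[0,0,0,-0.02],[0,0,0,0],[0,0,0,0]])

```text
t: 65.82
position: [0.4532, 0.1439, 0.1386]
ee_rot: [0.5, 0.501, 0.499, -0.5]
ft_force: [2.3, -3.6, 3.0]
finger_gap: 0.0345
```

```bash
python3 - <<'E'
from h import *
tq(2)
s=snap('wrist','w46'); tick(s,np.array([.452,.144]))
E
```

```text
j6 1.7887 jaw -90.06 gap 0.034287274854291484 F,T [ 2.7747 -4.3344  3.4057 -0.8601 -0.5218  0.0445] p [0.4532 0.1439 0.1386] tau6 0.05151467747054994
tick area 371 mid [0.4539 0.1354] len 0.016258251940526283 ang -74.48298308920492
```

play_rows(plan=[[0,0,0,0.02],[0,0,0,0.02],[0,0,0,0.02],[0,0,0,0],[0,0,0,0]])

```text
t: 66.38
position: [0.4532, 0.1439, 0.1386]
ee_rot: [0.485, 0.516, 0.484, -0.515]
ft_force: [2.8, -4.3, 3.0]
finger_gap: 0.0345
```

```bash
python3 - <<'E'
from h import *
tq(2)
s=snap('wrist','w47'); tick(s,np.array([.452,.144]))
E
```

```text
j6 1.849 jaw -93.52 gap 0.034173023350416006 F,T [ 2.8589 -4.7144  2.804  -0.8772 -0.5029 -0.054 ] p [0.4532 0.1439 0.1386] tau6 -0.04581248271279037
tick area 370 mid [0.4534 0.1353] len 0.016214235602097744 ang -77.8960358759917
```

play_rows(plan=[[0,0,0,0.02],[0,0,0,0.02],[0,0,0,0],[0,0,0,0]])

```text
t: 66.87
position: [0.4536, 0.1438, 0.1386]
ee_rot: [0.476, 0.525, 0.473, -0.523]
ft_force: [3.5, -5.2, 2.2]
finger_gap: 0.0344
```

```bash
python3 - <<'E'
from h import *
tq(2)
s=snap('wrist','w48'); tick(s,np.array([.452,.144]))
E
```

```text
j6 1.8878 jaw -95.7 gap 0.034365954262912654 F,T [ 3.7578 -4.9227  2.2147 -0.8599 -0.6939  0.403 ] p [0.4536 0.1438 0.1386] tau6 0.4196378868073225
tick area 368 mid [0.4534 0.1353] len 0.016189669578750593 ang -78.16052930083825
```

play_rows(plan=[[0,0,0,0],[0,0,0,0],[0,0,0,0],[0,0,0,0],[0,0,0,0],[0,0,0,0]], hand=0.6)

```text
t: 67.52
position: [0.4516, 0.1443, 0.138]
ee_rot: [-0.474, -0.524, -0.475, 0.525]
ft_force: [0.2, 0.2, 0.2]
finger_gap: 0.0511
```

```bash
python3 - <<'E'
from h import *
tq(2)
s=snap('wrist','w49'); tick(s,np.array([.452,.144]))
s=snap('wrist','w49'); tick(s,np.array([.452,.144]))
E
```

```text
j6 1.8879 jaw -95.75 gap 0.05128468444719484 F,T [ 0.2004  0.2382 -0.1527  0.0107  0.0079 -0.0306] p [0.4519 0.1442 0.1382] tau6 0.0008256277214968577
tick area 373 mid [0.4534 0.1353] len 0.016106241006219036 ang -78.01563317765319
tick area 372 mid [0.4534 0.1353] len 0.016140117012606328 ang -78.17223357201692
```

play_rows(plan=[[-0.01,0,0,0],[-0.025,0,0,0],[-0.035,0,0,0],[-0.03,0,0,0],[-0.02,0,0,0],[0,-0.02,0,0],[0,-0.035,0,0],[0,-0.035,0,0],[0,-0.02,0,0],[0,0,0,0],[0,0,0,0],[0,0,0,0]], hand=1)

```text
t: 68.72
position: [0.3436, 0.1553, 0.2593]
ee_rot: [0.475, 0.525, 0.474, -0.524]
ft_force: [0.1, -0.2, 0.2]
finger_gap: 0.0854
```

```bash
python3 - <<'E'
from h import *
to([0.35,0.145,0.26])
s=snap('wrist','w50');s=snap('top','t50');s=snap('scene','s50')
im=cv2.imread('pics/t50.png'); a=cv2.resize(im[170:300,60:250],(640,438),interpolation=cv2.INTER_CUBIC);cv2.imwrite('pics/t50z.png',a)
im=cv2.imread('pics/s50.png'); cv2.imwrite('pics/s50z.png',cv2.resize(im[200:360,385:600],None,fx=3.5,fy=3.5,interpolation=cv2.INTER_CUBIC))
E
```

```text
t=68.72 p=[0.3436 0.1553 0.2593] jaw=-95.73 tilt=0.15 gap=0.0854 F=[ 0.1 -0.2  0.2] d_tool=[-0.0007  0.0074  0.0096]
```

View pics/t50z.png

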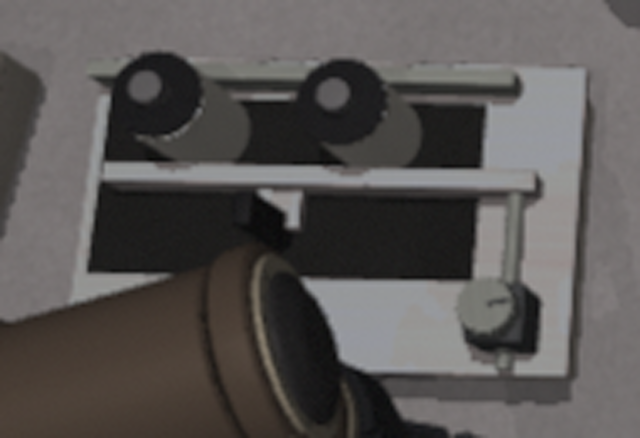

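View pics/s50z.png

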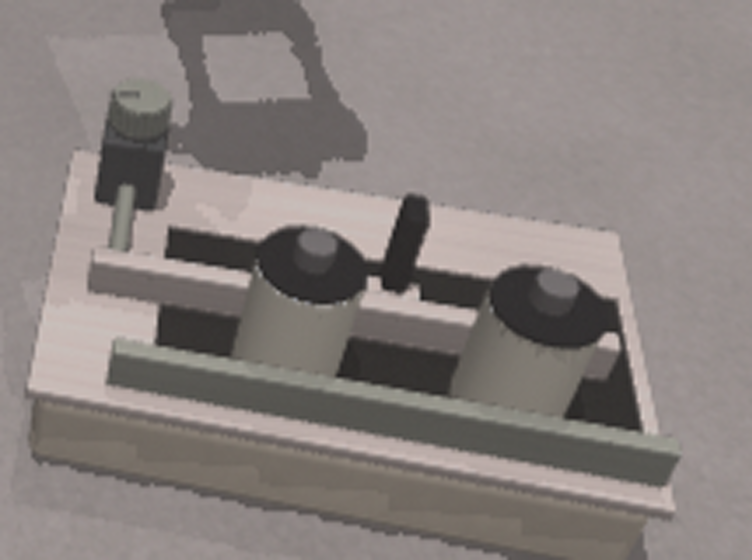

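View pics/w50.png

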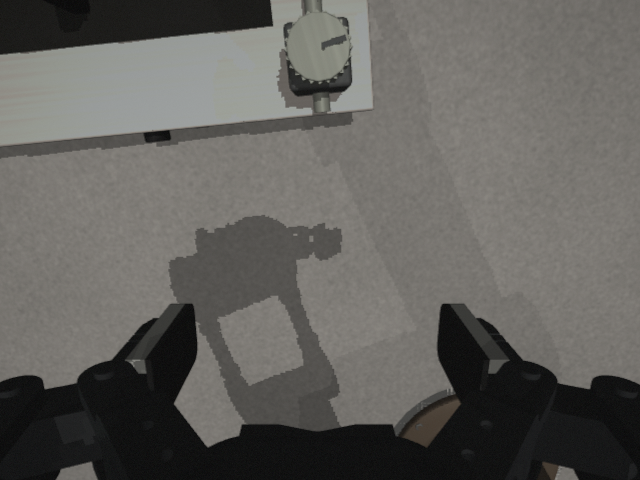

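View pics/s50.png

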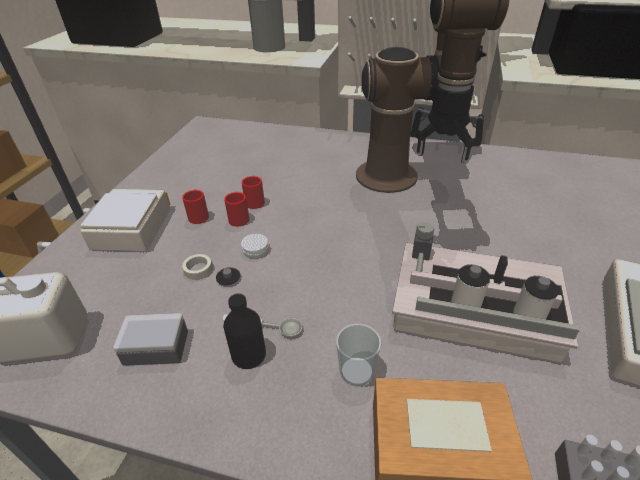

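```bash
python3 - <<'E'
from h import *
s=snap('top'); f=640/190
P=lambda x,y,z: atz(s,(60+x/f,170+y/f),z)
print('bar front L,R',P(104,163,.104),P(537,173,.104),'knobs',P(144,86,.175),P(333,94,.175))
c=P(488,305,.156);
im=s['img'][240:285,185:230,::-1]; cv2.imwrite('pics/t51z.png',cv2.resize(im,None,fx=12,fy=12,interpolation=cv2.INTER_CUBIC))
w=snap('wrist'); print(atz(w,(318,47),.156)); tick(w,np.array([.452,.144]))
t,e=atz(w,(345,38),.156),atz(w,(322,47),.156); print(np.degrees(np.arctan2(*(t-e)[[1,0]])))
E
```

```text
bar front L,R [0.5549 0.4271 0.104 ] [0.553  0.1278 0.104 ] knobs [0.588  0.3707 0.175 ] [0.5848 0.2475 0.175 ]
[0.4502 0.1438 0.156 ]
tick area 193 mid [0.4528 0.1356] len 0.016642160087311456 ang -77.83484579362535
-75.97866696132873
```

View pics/t51z.png

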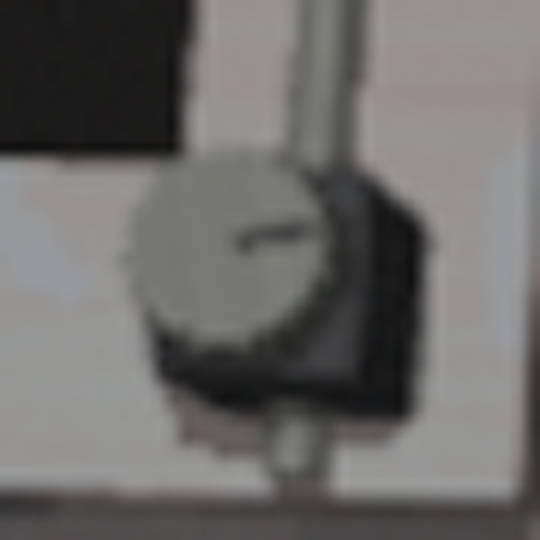

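```bash
python3 - <<'E'
from h import *
print(env.job_done())
E
```

```text
the job is handed in; nothing more can be done
None
```

I handed the job in at about 69 s of the 210 s. No verdict came back. My last checks showed everything in place, with one disagreement on the thumbscrew, explained below.

**Jars and lids:** There were two white jars. Both stand upright in the bay at about ±60 mm along it, each with a lid pressed home. The lids stopped at the height I had worked out, and they look level and centred in the last pictures. The third lid stayed on the bench as the spare.

**Bar:** I slid it up until it stopped hard against the jars and the force rose to about 14 N. In the last picture it had stayed put, with its front face at x ≈ 0.554 m. My rough image estimate of its travel is 0.057–0.060 m, and the limit is 0.0565 m. The hard stop against the jars points to the nominal 0.060 m.

**Thumbscrew:** I turned it clockwise about 2.9 rad until it stopped, then let go.
- **Stop:** The pads slipped on it there, so I gripped it again. It turned back freely by 0.06 rad and came forward to the same stop, where the resistance rose to about 0.4 N m.
- **Rest position:** After release the index mark rests at the stop angle. That corresponds to about 4.5 rad, but only if I am right that the mark points to the near side at zero.
- **Disagreement:** The stop felt much stiffer than the 1 N m per rad described. The mark hardly moved under that 0.4 N m.

**Other things on the bench:** The last scene picture shows the dishes, tape, bottle, beaker, scoop and red jars where they began.

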